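# Set out the finishing tools in front of their paints

### The arm

A 6-joint arm with a two-finger parallel gripper is mounted at the origin on a cart in front of the work surface, level with it; the furniture and walls round the work are solid. World frame = base frame: x ahead of the robot, y to its left, z up, the work surface at z = 0. Lengths are in m, angles in rad, forces in N, time in s.
With the tool pointing down it reaches from about 0.4 to 0.825 m from the base axis. Payload 7 kg.
Tool frame: the origin (TCP) lies between the finger pads; the fingertips stand 17 mm ahead of it and the grasp point (between the pads) lies 2 mm behind it; z points along the fingers, y is the line along which they close (so a half turn about z gives the same grasp; the last joint's range is limited). The gripper opens to 88 mm and grips with 3 to 60 N. Pads are 19 mm wide; open, the fingers measure 130 mm over their backs; the gripper's body (78 mm by 193 mm) begins 47 mm behind the grasp point.
Start: joints at [1.408, 0.359, 0.012, 0, -1.224, -0.288], TCP at [0.294, 0.608, 0.244] pointing down, gripper open.
Joint ranges: [-3.07, 3.07], [-1.43, 2.12], [-1.02, 1.25], [-3.03, 1.67], [-3.05, -0], [-3.03, 3.03]. Speed limits (rad/s): [2.39, 2.39, 3.01, 3.14, 3.14, 3.14].

### API

Orientations are given as a unit quaternion [x, y, z, w].
In Python, from bench import get_state, cams, manip gives the robot as it stands.
- The arm moves only by the tool servo_tool, never from a script. Its argument "targets" is a list of rows, each an object of numbers: "ax", "ay", "az": the turn, a rotation vector about the tool's x, y, z in rad; "dx", "dy", "dz": the shift along the tool's x, y, z in mm; "jaw": the opening, from -1 (shut) to 1 (fully open). A call has 1 to 12 rows; each row shifts and turns the commanded pose from where the row before left it, along the tool's axes as they then stand; what a row does not reach is not made up. A row lasts 1/8 s, in which the tool goes at most 62.5 mm and 10.7 degrees, less where a joint would pass 70% of its speed; a pose out of reach is approached as far as the arm can. A call is refused whole if a number of a shift passes 62.5 or a number of a turn 0.188, either way. A call with a gripper value outside its range is refused whole. The fingers move at their own pace and stop on an object; "newtons" is the grip in N (left out, the last holds). Time passes only in rows, so rows that do not move let the fingers close. It gives the time, the measured TCP pose, the force, the opening and the grip force at its end, in the units of the state.
- get_state(): the state, without advancing time (a new reading comes with each control period).
- cams.snapshot(name): name is "scene" or "side" or "wrist"; returns the picture (400x640x3 uint8, blue, green, red); there is no depth.
- cams.camera_params(name): a dict with "fx", "fy", "cx", "cy" (pixels), "D" ([k1, k2, p1, p2, k3] as OpenCV has them; the pictures are not rectified), "view" (4x4, takes a point from world to camera coordinates). Camera axes: x right, y up, looking along -z (the intrinsics and any distortion apply to the point x, -y, -z); pixel columns grow to the right and rows downward; lengths in m; the calibration is good to about 2 mm. A picture is of the moment at which its call begins: read the wrist's pose just before it. camera_params takes no time and is no camera call; for the wrist camera it gives the pose at the moment of the call.
- manip.job_done(): hands the job in; it is judged then, once.
The state is a dict: "clock": time; "joint_pos": joint angles; "dq": joint speeds; "effort": joint torques, N m; "tcp_pos": TCP position; "ee_rot": TCP orientation; "wrist_force": force on the tool from outside, world axes, zero at the start; "ft_torque": the same for the moment, N m; "gripper_width": opening from 0.0 (shut) to 1.0 (fully open); "grasp_force": force on a finger pad.
Only numpy, scipy, OpenCV 4.12 (cv2) and the standard library are available. Lean on these libraries where they do the work, as an engineer would, in place of code of your own. Each camera call takes 0.05 s, during which the arm holds its last target. There are 200 camera calls.

### The job

Set out the finishing tools in the wooden tool rack, each in the bay directly in front of (on the robot's side of) the container it is used with: the paintbrush in front of the glass jar, the screwdriver in front of the short paint tin, and the cork sanding block in front of the tall spray can. Lay each tool flat in the middle of its bay, lengthways along the bay (either end first), and lay the chalk stick on the middle of the sanding block's top. The four things lie on the open table to the right of the rack; leave the three containers standing where they are.

Things in the scene. Friction and masses are not known exactly. Their poses are not given: they have to be found in the camera images.
- rack: Fixed plywood rack, 316 x 310 mm. Origin: underside, centre of the middle bay; x along the bays, away from the robot, y left. Three bays 212 long, 90 wide, centres at rack y -100, 0, +100 mm, x 0; floor 6 mm above the table. Ribs 10 wide between (y +-50), outside (+-150) and behind the bays, tops at 11 mm; front open. Ledge behind, floor height: one container behind each bay, centre x +160 mm.
- spray_can: Tall spray can, 67 mm across, 225 mm high, yellow cap, standing loose on the ledge behind one of the three bays (which one changes). Origin: centre of its underside, z up.
- paint_tin: Short wide paint tin with a pressed-in metal lid, 77 mm across, 76 mm high, standing loose on the ledge behind another bay. Origin: centre of its underside, z up.
- rinse_jar: Glass jar with a green screw lid, 74 mm across, 90 mm high, standing loose on the ledge behind the remaining bay. Origin: centre of its underside, z up.
- brush: Flat paintbrush, blue handle, lying right of the rack, 186 mm long (its x, handle end +x, bristles -x), 26 wide (y), 15 high, 40 to 85 g. Origin: middle of its outline, on the underside; z up. Around the origin (x -20 to +30 mm) is the wide part of the handle, 22 mm wide, 2 to 14 mm high: grip it there across y.
- driver: Screwdriver, yellow handle, lying right of the rack, 173 mm long (its y), 25 wide, 22 high, 70 to 120 g. Origin: middle of its length, level with the underside of its handle; z up. The six-sided handle, 25 mm wide, fills y -6 to +86 mm; the thin blade points to -y, 11 mm up. Grip the handle across x about 35 mm from the origin towards +y.
- sanding_block: Brown cork sanding block right of the rack, 100 mm long (along its y), 60 mm wide (x), 30 mm high, flat top, 45 to 80 g. Origin: centre of its underside, z up.
- chalk: Square pink chalk stick lying right of the rack, 65 mm long (along its y), 13 mm wide and high, 12 to 17 g. Origin: centre of its underside, z up.
Things that resemble listed ones, but are neither listed nor needed, are in the scene too. Of the things that look like the spray_can, the largest one is meant.

How it is judged:
At the end, for the whole second after the job is handed in: Brush, screwdriver and sanding block lie on the floor of the bay before jar, tin and spray can: within 15 mm of its centre each way, 0.2 rad of its direction, 4 mm in height. Chalk on the block, within 15 mm of its centre. All released, at rest; containers upright, within 15 mm of their start (((y of rinse_jar in the frame of rack between -0.13 and -0.07 m and y of brush in the frame of rack between -0.115 and -0.085 m) or (y of rinse_jar in the frame of rack between -0.03 and 0.03 m and y of brush in the frame of rack between -0.015 and 0.015 m) or (y of rinse_jar in the frame of rack between 0.07 and 0.13 m and y of brush in the frame of rack between 0.085 and 0.115 m)) and x of brush in the frame of rack between -0.015 and 0.015 m and z of brush in the frame of rack between 0.002 and 0.01 m and angle between the x axis of brush and the x axis of rack, either way round below 0.2 rad and angle between each of brush, sanding_block's own z axis and vertical below 0.15 rad and ((y of paint_tin in the frame of rack between -0.13 and -0.07 m and y of driver in the frame of rack between -0.115 and -0.085 m) or (y of paint_tin in the frame of rack between -0.03 and 0.03 m and y of driver in the frame of rack between -0.015 and 0.015 m) or (y of paint_tin in the frame of rack between 0.07 and 0.13 m and y of driver in the frame of rack between 0.085 and 0.115 m)) and x of driver in the frame of rack between -0.015 and 0.015 m and z of driver in the frame of rack between 0.002 and 0.01 m and angle between the y axis of each of driver, sanding_block and the x axis of rack, either way round below 0.2 rad and ((y of spray_can in the frame of rack between -0.13 and -0.07 m and y of sanding_block in the frame of rack between -0.115 and -0.085 m) or (y of spray_can in the frame of rack between -0.03 and 0.03 m and y of sanding_block in the frame of rack between -0.015 and 0.015 m) or (y of spray_can in the frame of rack between 0.07 and 0.13 m and y of sanding_block in the frame of rack between 0.085 and 0.115 m)) and x of sanding_block in the frame of rack between -0.015 and 0.015 m and z of sanding_block in the frame of rack between 0.002 and 0.01 m and z of chalk in the frame of sanding_block between 0.026 and 0.034 m and horizontal distance between chalk and sanding_block below 0.015 m and linear speed of each of brush, driver, sanding_block, chalk below 0.02 m/s and contact force between the fingers and brush below 0.1 N and contact force between the fingers and driver below 0.1 N and contact force between the fingers and sanding_block below 0.1 N and contact force between the fingers and chalk below 0.1 N and angle between each of spray_can, paint_tin, rinse_jar's own z axis and vertical below 0.1 rad and distance of each of spray_can, paint_tin, rinse_jar from where it was at the start of the episode below 0.015 m); the robot touches nothing.
It fails at once if the spray can is knocked over or moved (distance of spray_can from where it was at the start of the episode above 0.03 m or angle between spray_can's own z axis and vertical above 0.5 rad).
It fails at once if the paint tin is knocked over or moved (distance of paint_tin from where it was at the start of the episode above 0.03 m or angle between paint_tin's own z axis and vertical above 0.5 rad).
It fails at once if the glass jar is knocked over or moved (distance of rinse_jar from where it was at the start of the episode above 0.03 m or angle between rinse_jar's own z axis and vertical above 0.5 rad).
It also fails if it takes over 125 s, if anything falls off the work surface, if the arm or the gripper's body presses on something with over 40 N, if the wrist force passes 120 N, or if a joint passes its speed limit or range.

## Working session

There is one attempt and no reset: what is moved stays moved. The work goes in short steps, Python scripts to look and compute and a tool call to move; the robot and the scene stay as the last step left them, time stands still between calls to the robot, and variables do not carry over. Pictures are saved under pics/ and viewed, at most 14 in all, crops included, and the job is handed in when it is done.

Besides the shell and the picture viewer there is one more tool, called by a JSON object that holds its "op" and its "data". servo_tool: Moves the arm, as the interface text tells. Its arguments: {"type":"object","properties":{"targets":{"type":"array"},"newtons":{"type":"number"}},"required":["targets"]}

```bash
ls; mkdir -p pics; python3 - <<'E'
from bench import get_state,cams,manip
import cv2,numpy as np
s=get_state();print({k:np.round(v,3).tolist() for k,v in s.items()})
for n in("scene","side"):
    im=cams.snapshot(n);cv2.imwrite(f"pics/{n}0.png",im)
    p=cams.camera_params(n);print(n,{k:np.round(v,3).tolist() for k,v in p.items()})
E
```

```text
pics
{'clock': 0.0, 'joint_pos': [1.408, 0.359, 0.011, -0.0, -1.224, -0.288], 'dq': [0.0, -0.0, -0.001, -0.001, -0.001, 0.001], 'effort': [0.001, -58.271, 29.306, 6.997, 0.007, -0.0], 'tcp_pos': [0.294, 0.607, 0.243], 'ee_rot': [0.975, -0.224, -0.0, 0.001], 'wrist_force': [-0.045, 0.885, 0.391], 'ft_torque': [0.024, 0.009, -0.034], 'grasp_force': 0.0, 'gripper_width': 1.002}
scene {'fx': 364.216, 'fy': 364.216, 'cx': 320.695, 'cy': 199.82, 'D': [-0.02, 0.0, 0.0, 0.0, 0.0], 'view': [[0.584, -0.812, -0.011, -0.353], [0.645, 0.455, 0.613, -0.381], [-0.493, -0.365, 0.79, -0.799], [0.0, 0.0, 0.0, 1.0]]}
side {'fx': 486.68, 'fy': 486.68, 'cx': 323.766, 'cy': 205.266, 'D': [0.022, 0.0, 0.0, 0.0, 0.0], 'view': [[0.997, -0.082, 0.012, -0.595], [0.037, 0.568, 0.822, -0.04], [-0.074, -0.819, 0.569, -1.548], [0.0, 0.0, 0.0, 1.0]]}
```

View pics/scene0.png

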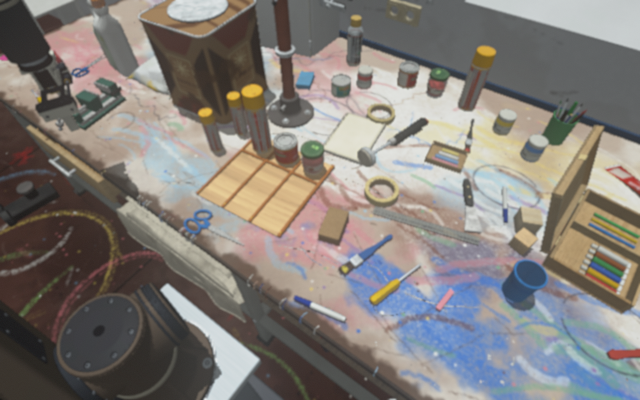

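View pics/side0.png

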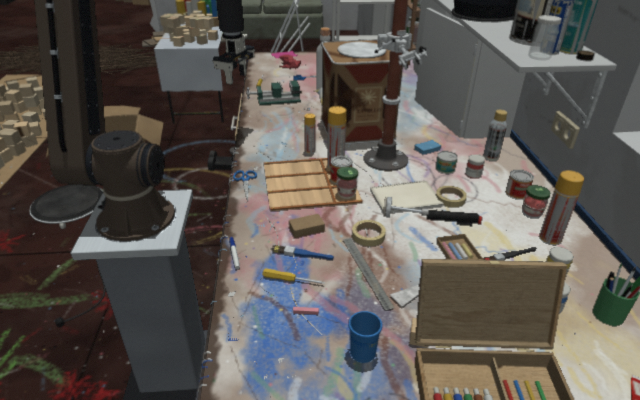

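The scene view shows the rack around (265,188), with a spray can at (255,120), a tin at (286,148) and a green-lid jar at (312,155). To the right of the rack are the cork block (333,225), brush (366,255), driver (397,285) and chalk (444,299). Other yellow-capped cans stand at (208,130), (237,115) and (478,78), and more tins and jars are at the back. I'll confirm with a crop.

```bash
cat > h.py <<'E'
import cv2,numpy as np
from bench import get_state,cams,manip
def P(n):
    p=cams.camera_params(n);K=np.array([[p['fx'],0,p['cx']],[0,p['fy'],p['cy']],[0,0,1.]])
    return K,np.array(p['D'],float),np.array(p['view'])
def rays(n,uv,par=None):
    K,D,V=par or P(n)
    q=cv2.undistortPoints(np.array(uv,float).reshape(-1,1,2),K,D)[:,0]
    d=np.c_[q[:,0],-q[:,1],-np.ones(len(q))]@V[:3,:3]
    return -V[:3,:3].T@V[:3,3],d
def plane(n,uv,z,par=None):
    o,d=rays(n,uv,par);return o+d*((z-o[2])/d[:,2])[:,None]
def proj(n,X,par=None):
    K,D,V=par or P(n)
    c=np.atleast_2d(X)@V[:3,:3].T+V[:3,3]
    return cv2.projectPoints(c*[1,-1,-1],np.zeros(3),np.zeros(3),K,D)[0][:,0]
E
python3 - <<'E'
import cv2,numpy as np
a=cv2.imread('pics/scene0.png')[75:245,170:360];b=cv2.imread('pics/side0.png')[95:320,225:385]
A=cv2.resize(a,None,fx=2.35,fy=2.35,interpolation=3);B=cv2.resize(b,None,fx=2.2,fy=2.2,interpolation=3)
h=max(len(A),len(B));pad=lambda m:cv2.copyMakeBorder(m,0,h-len(m),0,0,0)
c=np.hstack([pad(A),pad(B)]);print(c.shape);cv2.imwrite('pics/c0.png',c[:600,:800])
E
```

```text
(495, 798, 3)
```

View pics/c0.png

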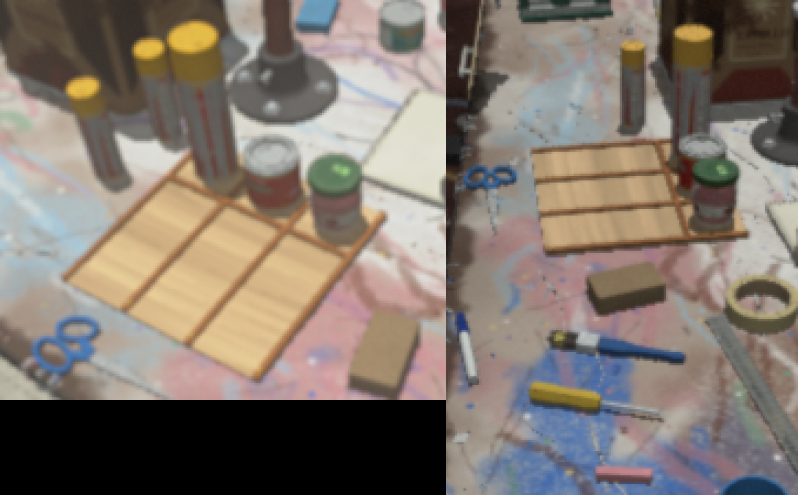

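The large can on the ledge (scene 255,120) is the spray can: it is behind the left bay and bigger than the ones at (208,130) and (237,115), which aren't on the rack. The tin (286,148) is behind the middle bay and the green-lid jar (312,155) behind the right bay. So block goes left, driver middle, brush right.

```bash
python3 - <<'E'
from h import *
S=cv2.imread('pics/scene0.png');T=cv2.imread('pics/side0.png')
r=lambda a:np.round(a,4).tolist()
for n,c in(("side",[(264.1,163.2),(270.5,208.6),(361.8,201.4)]),("scene",[(197.7,193.3),(279.8,236.7),(333.4,166.5)])):
    X=plane(n,c,.011);print(n,'rack',r(X[:,:2]),r(np.linalg.norm(np.diff(X,axis=0),axis=1)),r([np.arctan2(*(X[2]-X[1])[1::-1])]))
rng={'yellow':((20,120,110),(32,255,255)),'blue':((100,120,40),(118,255,255)),'pink':((168,90,150),(180,255,255)),'cork':((5,60,40),(20,170,140))}
win={'yellow':[(365,265,430,310),(258,262,330,295)],'blue':[(335,230,400,280),(268,240,340,265)],'pink':[(430,285,460,315),(288,303,325,320)],'cork':[(315,203,355,247),(285,210,330,240)]}
hz={'yellow':.011,'blue':.008,'pink':.0065,'cork':.015}
for k in rng:
  for i,(n,im) in enumerate((('scene',S),('side',T))):
    x0,y0,x1,y1=win[k][i];m=cv2.inRange(cv2.cvtColor(im,cv2.COLOR_BGR2HSV),*rng[k])[y0:y1,x0:x1]
    l,L,st,ce=cv2.connectedComponentsWithStats(m);j=1+np.argmax(st[1:,4])
    pts=np.argwhere(L==j)[:,::-1]+[x0,y0];X=plane(n,pts,hz[k])[:,:2]
    c=X.mean(0);w,v=np.linalg.eigh(np.cov(X.T));d=v[:,1];t=(X-c)@d;u=(X-c)@v[:,0]
    print(k,n,st[j,4],'c',r(c),'ang',r(np.arctan2(d[1],d[0])%np.pi),'ends',r(c+d*t.min()),r(c+d*t.max()),'w',r(np.ptp(u)))
E
```

```text
side rack [[0.3982, 0.3052], [0.4243, 0.0074], [0.7265, 0.0296]] [0.2989, 0.303] [0.0734]
scene rack [[0.3945, 0.3054], [0.4196, 0.0044], [0.7207, 0.0328]] [0.302, 0.3024] [0.0941]
yellow scene 258 c [0.4463, -0.3077] ang 2.8322 ends [0.4908, -0.3219] [0.4059, -0.2948] w 0.0204
yellow side 211 c [0.448, -0.3051] ang 2.811 ends [0.49, -0.3195] [0.407, -0.291] w 0.027
blue scene 96 c [0.5336, -0.2208] ang 2.8392 ends [0.5977, -0.2408] [0.5003, -0.2104] w 0.0139
blue side 172 c [0.5398, -0.2232] ang 2.8452 ends [0.6014, -0.2421] [0.4941, -0.2093] w 0.0288Traceback (most recent call last):
  File "<stdin>", line 12, in <module>
    return _wrapfunc(a, 'argmax', axis=axis, out=out, **kwds)
    return bound(*args, **kwds)
ValueError: attempt to get argmax of an empty sequence
```

```bash
python3 - <<'E'
from h import *
r=lambda a:np.round(a,4).tolist()
print('smallcan base',r(plane('scene',[(223,155),(240,135)],0.)))
S=cv2.cvtColor(cv2.imread('pics/scene0.png'),cv2.COLOR_BGR2HSV)
print(S[299,442:447].tolist(),S[225,330:336:2].tolist(),S[218,335].tolist())
print('chalk',r(plane('scene',[(444,299)],.0065)),r(plane('side',[(306,311)],.0065)),'block',r(plane('scene',[(333,225)],.02)),r(plane('side',[(308,226)],.02)))
V=np.array(cams.camera_params('wrist')['view']);print('wrist cam',r(-V[:3,:3].T@V[:3,3]),r(V[:3,:3]),P('wrist')[0][0].tolist())
E
```

```text
smallcan base [[0.5611, 0.3687, 0.0], [0.6655, 0.3902, 0.0]]
[[169, 68, 202], [175, 78, 220], [175, 75, 221], [175, 75, 222], [175, 77, 220]] [[17, 86, 163], [16, 86, 163], [17, 87, 162]] [17, 86, 164]
chalk [[0.5156, -0.4368, 0.0065]] [[0.5162, -0.44, 0.0065]] block [[0.5307, -0.0962, 0.02]] [[0.5398, -0.1058, 0.02]]
wrist cam [0.3538, 0.5774, 0.3838] [[-0.4354, -0.9003, 0.0007], [0.8712, -0.4215, -0.2519], [0.2271, -0.1091, 0.9678]] [344.9339228988708, 0.0, 319.70505153369453]
```

{"op": "servo_tool", "data": {"targets": [{"dz": -45,"jaw": 1},{"dz": -45},{"dx": 32,"dy": 34},{"dx": 32,"dy": 34},{"dx": 32,"dy": 34},{"dx": 32,"dy": 34},{"dx": 32,"dy": 34},{"dx": 32,"dy": 34},{"dx": 32,"dy": 34},{"dx": 32,"dy": 34},{"dx": 32,"dy": 34},{"dx": 32,"dy": 34}]}}

```text
schema error: expected keys ax, ay, az, dx, dy, dz, jaw
```

{"op": "servo_tool", "data": {"targets": [{"az": -0.179},{"az": -0.179},{"az": -0.179},{},{},{}]}}

```text
schema error: expected keys ax, ay, az, dx, dy, dz, jaw
```

```bash
cat >> h.py <<'E'
def yaw(s):
    from scipy.spatial.transform import Rotation as R
    M=R.from_quat(s['ee_rot']).as_matrix();return np.arctan2(M[1,0],M[0,0]),M
def wsnap(f):
    s=get_state();p=P('wrist');im=cams.snapshot('wrist');cv2.imwrite(f'pics/{f}.png',im);np.savez(f'pics/{f}.npz',K=p[0],D=p[1],V=p[2])
    print(np.round(s['tcp_pos'],4),round(yaw(s)[0],4),s['clock']);return im,p
def load(f):
    z=np.load(f'pics/{f}.npz');return cv2.imread(f'pics/{f}.png'),(z['K'],z['D'],z['V'])
E
python3 -c "
from h import *
wsnap('w1')"
```

```text
[0.2939 0.6072 0.2427] -0.4509 0.1
```

View pics/w1.png

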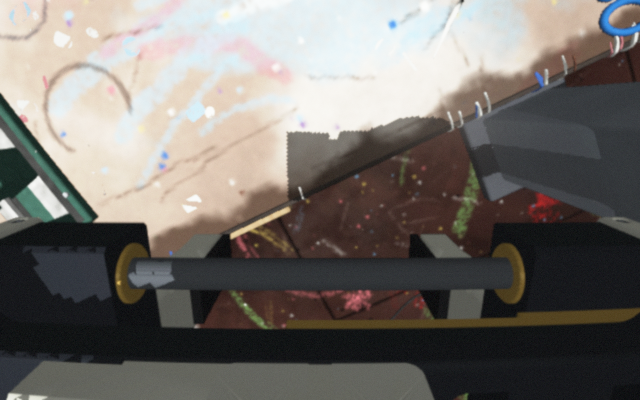

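The wrist view shows the gripper across its lower half, with the table in front of the tool visible only above row 220. Nothing moved, because every row needs all seven keys.

{"op": "servo_tool", "data": {"targets": [{"ax": 0,"ay": 0,"az": 0,"dx": 0,"dy": 0,"dz": -45,"jaw": 1},{"ax": 0,"ay": 0,"az": 0,"dx": 0,"dy": 0,"dz": -45,"jaw": 1},{"ax": 0,"ay": 0,"az": 0,"dx": 32,"dy": 34,"dz": 0,"jaw": 1},{"ax": 0,"ay": 0,"az": 0,"dx": 32,"dy": 34,"dz": 0,"jaw": 1},{"ax": 0,"ay": 0,"az": 0,"dx": 32,"dy": 34,"dz": 0,"jaw": 1},{"ax": 0,"ay": 0,"az": 0,"dx": 32,"dy": 34,"dz": 0,"jaw": 1},{"ax": 0,"ay": 0,"az": 0,"dx": 32,"dy": 34,"dz": 0,"jaw": 1},{"ax": 0,"ay": 0,"az": 0,"dx": 32,"dy": 34,"dz": 0,"jaw": 1},{"ax": 0,"ay": 0,"az": 0,"dx": 32,"dy": 34,"dz": 0,"jaw": 1},{"ax": 0,"ay": 0,"az": 0,"dx": 32,"dy": 34,"dz": 0,"jaw": 1},{"ax": 0,"ay": 0,"az": 0,"dx": 32,"dy": 34,"dz": 0,"jaw": 1},{"ax": 0,"ay": 0,"az": 0,"dx": 32,"dy": 34,"dz": 0,"jaw": 1}]}}

```text
clock: 1.65
tcp_pos: [0.434, 0.1606, 0.3336]
ee_rot: [0.975, -0.223, -0.0, -0.0]
wrist_force: [0.9, -0.7, -0.3]
gripper_width: 1.0
grasp_force: 0.0
```

{"op": "servo_tool", "data": {"targets": [{"ax": 0,"ay": 0,"az": -0.179,"dx": 0,"dy": 0,"dz": 0,"jaw": 1},{"ax": 0,"ay": 0,"az": -0.179,"dx": 0,"dy": 0,"dz": 0,"jaw": 1},{"ax": 0,"ay": 0,"az": -0.179,"dx": 0,"dy": 0,"dz": 0,"jaw": 1},{"ax": 0,"ay": 0,"az": 0,"dx": 0,"dy": 0,"dz": 0,"jaw": 1},{"ax": 0,"ay": 0,"az": 0,"dx": 0,"dy": 0,"dz": 0,"jaw": 1},{"ax": 0,"ay": 0,"az": 0,"dx": 0,"dy": 0,"dz": 0,"jaw": 1}]}}

```text
clock: 2.4
tcp_pos: [0.4339, 0.1621, 0.3335]
ee_rot: [0.999, 0.042, -0.0, 0.0]
wrist_force: [-0.2, -0.6, 0.6]
gripper_width: 1.006
grasp_force: 0.0
```

```bash
python3 -c "
from h import *
wsnap('w2')"
```

```text
[0.4339 0.1621 0.3335] 0.084 2.4
```

View pics/w2.png

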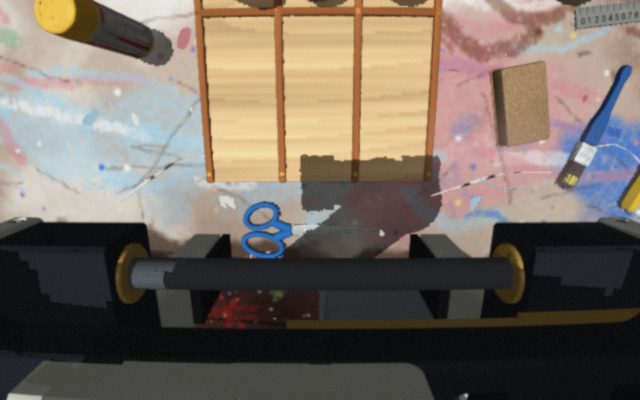

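The wrist view shows the rack: rib front ends near row 181 at columns 211/283/357/431, back rib near row 12 at columns 202/281/358/436. Cork block is at (522,104), brush at (597,130).

{"op": "servo_tool", "data": {"targets": [{"ax": 0,"ay": 0,"az": 0,"dx": -4,"dy": 48,"dz": 0,"jaw": 1},{"ax": 0,"ay": 0,"az": 0,"dx": -4,"dy": 48,"dz": 0,"jaw": 1},{"ax": 0,"ay": 0,"az": 0,"dx": -4,"dy": 48,"dz": 0,"jaw": 1},{"ax": 0,"ay": 0,"az": 0,"dx": -4,"dy": 48,"dz": 0,"jaw": 1},{"ax": 0,"ay": 0,"az": 0,"dx": -4,"dy": 48,"dz": 0,"jaw": 1},{"ax": 0,"ay": 0,"az": 0,"dx": -4,"dy": 48,"dz": 0,"jaw": 1},{"ax": 0,"ay": 0,"az": 0,"dx": -4,"dy": 48,"dz": 0,"jaw": 1},{"ax": 0,"ay": 0,"az": 0,"dx": -4,"dy": 48,"dz": 0,"jaw": 1},{"ax": 0,"ay": 0,"az": 0,"dx": 0,"dy": 0,"dz": 0,"jaw": 1},{"ax": 0,"ay": 0,"az": 0,"dx": 0,"dy": 0,"dz": 0,"jaw": 1}]}}

```text
clock: 3.7
tcp_pos: [0.435, -0.2233, 0.3334]
ee_rot: [0.999, 0.042, -0.0, -0.0]
wrist_force: [0.6, 0.3, -0.2]
gripper_width: 0.999
grasp_force: 0.0
```

```bash
python3 - <<'E'
from h import *
im,p=load('w2')
uv=[(211,180),(283,181),(357,181),(431,181),(202,12),(281,12),(358,11),(436,11)]
L=np.array([(-.106,y) for y in(.15,.05,-.05,-.15)]+[(.111,y) for y in(.15,.05,-.05,-.15)])
X=plane('wrist',uv,.011,p)[:,:2]
a=(L-L.mean(0));b=X-X.mean(0);th=np.angle(np.sum((b[:,0]+1j*b[:,1])*(a[:,0]-1j*a[:,1])))
R=np.array([[np.cos(th),-np.sin(th)],[np.sin(th),np.cos(th)]]);t=X.mean(0)-R@L.mean(0)
print('rack',t,th,'res mm',np.round(1e3*(X-(L@R.T+t)),1).tolist())
np.savez('rack.npz',R=R,t=t,th=th)
print('can base',plane('wrist',[(158,48)],0,p))
wsnap('w3')
E
```

```text
rack [0.51242629 0.16840252] 0.08849751615000165 res mm [[3.0, 0.6], [1.0, 1.0], [0.8, -0.3], [0.7, -2.5], [-0.2, -3.6], [-2.3, -2.5], [-1.9, 2.3], [-1.1, 5.0]]
can base [[0.56469113 0.38526466 0.        ]]
[ 0.435  -0.2233  0.3334] 0.0845 3.7
```

View pics/w3.png

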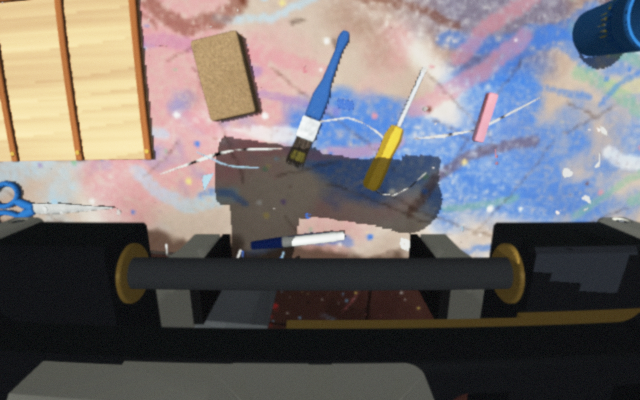

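w3 shows block top corners at about (194,42),(238,31),(253,110),(212,121), brush from (345,33) (handle) to (296,165), driver butt (371,188) and tip (424,70), chalk from (490,94) to (480,140). Of the candidates, the pink stick alone on the open table is the chalk; the blue-handled brush and the yellow-handled driver are the only such ones beside the rack.

```bash
python3 - <<'E'
from h import *
im,p=load('w3');H=cv2.cvtColor(im,cv2.COLOR_BGR2HSV)
def seg(name,win,lo,hi,z):
    x0,y0,x1,y1=win;m=cv2.inRange(H,lo,hi)[y0:y1,x0:x1]
    l,L,st,ce=cv2.connectedComponentsWithStats(m);j=1+np.argmax(st[1:,4])
    pts=np.argwhere(L==j)[:,::-1]+[x0,y0];X=plane('w',pts,z,p)[:,:2].astype(np.float32)*1000
    (c,wh,a)=cv2.minAreaRect(X);b=cv2.boxPoints((c,wh,a))
    e=max((b[1]-b[0],b[2]-b[1]),key=np.linalg.norm);th=np.arctan2(e[1],e[0]);th=(th+np.pi/2)%np.pi-np.pi/2
    print(name,st[j,4],'c',np.round(c,1),'wh',np.round(wh,1),'th',round(float(th),3))
seg('chalk',(470,85,505,150),(165,60,140),(180,255,255),.011)
seg('driver',(355,115,410,200),(18,110,60),(34,255,255),.014)
seg('block',(180,20,265,130),(8,60,95),(24,150,255),.03)
seg('blue',(300,25,360,125),(98,130,30),(118,255,255),.010)
for n,c,z in(('brush',[(345,33),(296,165)],.008),('driver',[(371,188),(424,70)],.011),('chalk',[(490,94),(480,140)],.008),('block',[(194,42),(238,31),(253,110),(212,121)],.03)):
    X=plane('w',c,z,p)[:,:2]*1000;d=X[0]-X[1]
    print(n,np.round(X,1).tolist(),'mid',np.round(X.mean(0),1),np.round(np.linalg.norm(d),1),round(float(np.arctan2(d[1],d[0])),3))
for n in('brush',):
    a=[(334,258),(276,252)];
    print(np.round(plane('side',a,.008)*1000,1).tolist())
E
```

```text
chalk 412 c [ 513.7 -436.9] wh [13.3 63.4] th -0.14
driver 1054 c [ 447.7 -307.2] wh [23.2 90.1] th -0.309
block 3968 c [534.2 -97.4] wh [99.9 64.8] th 0.285
blue 1039 c [ 544.2 -232.6] wh [ 33.2 113.4] th -0.336
brush [[600.0, -241.2], [427.5, -191.5]] mid [ 513.7 -216.4] 179.5 -0.28
driver [[404.9, -296.7], [564.6, -346.3]] mid [ 484.8 -321.5] 167.2 2.841
chalk [[544.2, -439.4], [483.4, -437.3]] mid [ 513.8 -438.3] 60.8 -0.036
block [[571.2, -58.6], [587.3, -111.9], [495.9, -134.2], [478.3, -82.6]] mid [533.2 -96.8] 55.7 1.866
[[606.2, -245.5, 8.0], [441.6, -207.9, 8.0]]
```

{"op": "servo_tool", "data": {"newtons": 20, "targets": [{"ax": 0,"ay": 0,"az": -0.1,"dx": 0,"dy": 0,"dz": 0,"jaw": 1},{"ax": 0,"ay": 0,"az": -0.1,"dx": 0,"dy": 0,"dz": 0,"jaw": 1},{"ax": 0,"ay": 0,"az": 0,"dx": 22,"dy": -18.6,"dz": 42,"jaw": 1},{"ax": 0,"ay": 0,"az": 0,"dx": 22,"dy": -18.6,"dz": 42,"jaw": 1},{"ax": 0,"ay": 0,"az": 0,"dx": 22,"dy": -18.6,"dz": 42,"jaw": 1},{"ax": 0,"ay": 0,"az": 0,"dx": 22,"dy": -18.6,"dz": 42,"jaw": 1},{"ax": 0,"ay": 0,"az": 0,"dx": 22,"dy": -18.6,"dz": 42,"jaw": 1},{"ax": 0,"ay": 0,"az": 0,"dx": 0,"dy": 0,"dz": 0,"jaw": 1},{"ax": 0,"ay": 0,"az": 0,"dx": 0,"dy": 0,"dz": 0,"jaw": 1}]}}

```text
clock: 4.88
tcp_pos: [0.5148, -0.1021, 0.1243]
ee_rot: [0.99, 0.144, 0.0, 0.0]
wrist_force: [-1.0, -0.8, 0.5]
gripper_width: 0.999
grasp_force: 0.0
```

```bash
python3 -c "
from h import *
im,p=wsnap('w4')"
```

```text
[ 0.5148 -0.1021  0.1243] 0.2883 4.875
```

View pics/w4.png

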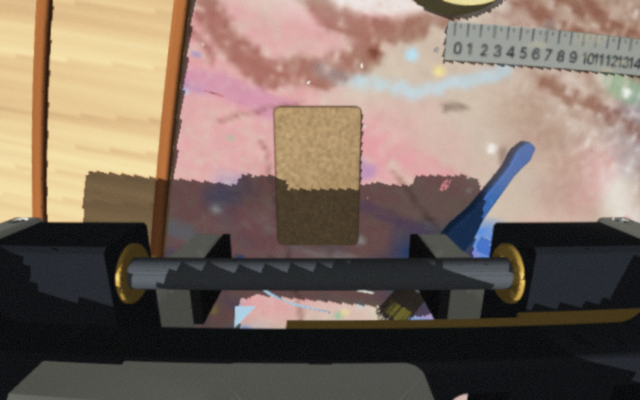

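The block top is fully visible: (275,107),(360,107),(358,244),(274,242). The brush handle passes near (470,215).

```bash
python3 - <<'E'
from h import *
im,p=load('w4');ps=.2883;t=np.array([514.8,-102.1])
A=np.array([[np.cos(ps),np.sin(ps)],[np.sin(ps),-np.cos(ps)]])
for n,c,z in(('block',[(275,107),(360,107),(358,244),(274,242)],.03),('brushedge',[(445,235),(505,155)],.01),('rack right edge',[(187,0),(163,210)],.011)):
    X=plane('w',c,z,p)[:,:2]*1000;print(n,np.round(X.mean(0),1),np.round((X-t)@A.T,1).tolist())
E
```

```text
block [534.7 -94.3] [[69.3, -29.4], [69.3, 26.9], [-27.4, 28.2], [-25.9, -33.1]]
brushedge [ 552.5 -215.7] [[-28.0, 99.5], [35.7, 139.8]]
rack right edge [549.   18.6] [[141.5, -90.2], [-7.3, -121.7]]
```

{"op": "servo_tool", "data": {"newtons": 20, "targets": [{"ax": 0,"ay": 0,"az": 0,"dx": 0,"dy": -2,"dz": 40,"jaw": 1},{"ax": 0,"ay": 0,"az": 0,"dx": 0,"dy": 0,"dz": 37,"jaw": 1},{"ax": 0,"ay": 0,"az": 0,"dx": 0,"dy": 0,"dz": 20,"jaw": 1},{"ax": 0,"ay": 0,"az": 0,"dx": 0,"dy": 0,"dz": 0,"jaw": 1},{"ax": 0,"ay": 0,"az": 0,"dx": 0,"dy": 0,"dz": 0,"jaw": -1},{"ax": 0,"ay": 0,"az": 0,"dx": 0,"dy": 0,"dz": 0,"jaw": -1},{"ax": 0,"ay": 0,"az": 0,"dx": 0,"dy": 0,"dz": 0,"jaw": -1},{"ax": 0,"ay": 0,"az": 0,"dx": 0,"dy": 0,"dz": 0,"jaw": -1},{"ax": 0,"ay": 0,"az": 0,"dx": 0,"dy": 0,"dz": 0,"jaw": -1},{"ax": 0,"ay": 0,"az": 0,"dx": 0,"dy": 0,"dz": 0,"jaw": -1}]}}

```text
clock: 6.18
tcp_pos: [0.5143, -0.101, 0.0273]
ee_rot: [0.99, 0.143, 0.001, 0.0]
wrist_force: [-0.6, 1.8, 7.5]
gripper_width: 0.689
grasp_force: 20.0
```

{"op": "servo_tool", "data": {"targets": [{"ax": 0,"ay": 0,"az": 0,"dx": 0,"dy": 0,"dz": -40,"jaw": -1},{"ax": 0,"ay": 0,"az": 0,"dx": 0,"dy": 0,"dz": -40,"jaw": -1},{"ax": 0,"ay": 0,"az": 0.1,"dx": 0,"dy": 0,"dz": 0,"jaw": -1},{"ax": 0,"ay": 0,"az": 0.1,"dx": 0,"dy": 0,"dz": 0,"jaw": -1},{"ax": 0,"ay": 0,"az": 0,"dx": 0,"dy": -46,"dz": 0,"jaw": -1},{"ax": 0,"ay": 0,"az": 0,"dx": 0,"dy": -46,"dz": 0,"jaw": -1},{"ax": 0,"ay": 0,"az": 0,"dx": 0,"dy": -46,"dz": 0,"jaw": -1},{"ax": 0,"ay": 0,"az": 0,"dx": 0,"dy": -46,"dz": 0,"jaw": -1},{"ax": 0,"ay": 0,"az": 0,"dx": 0,"dy": -46,"dz": 0,"jaw": -1},{"ax": 0,"ay": 0,"az": 0,"dx": 0,"dy": -46,"dz": 0,"jaw": -1},{"ax": 0,"ay": 0,"az": 0,"dx": 0,"dy": -46,"dz": 0,"jaw": -1},{"ax": 0,"ay": 0,"az": 0,"dx": 0,"dy": -46,"dz": 0,"jaw": -1}]}}

```text
clock: 7.68
tcp_pos: [0.4818, 0.2671, 0.1066]
ee_rot: [0.999, 0.043, -0.0, -0.0]
wrist_force: [1.1, 0.8, -0.7]
gripper_width: 0.685
grasp_force: 20.0
```

{"op": "servo_tool", "data": {"targets": [{"ax": 0,"ay": 0,"az": 0,"dx": 0,"dy": 0,"dz": 0,"jaw": -1},{"ax": 0,"ay": 0,"az": 0,"dx": 0,"dy": 0,"dz": 0,"jaw": -1}]}}

```text
clock: 7.92
tcp_pos: [0.4817, 0.2654, 0.1063]
ee_rot: [0.999, 0.043, -0.0, 0.0]
wrist_force: [-0.7, -0.4, -0.9]
gripper_width: 0.688
grasp_force: 20.0
```

```bash
python3 -c "
from h import *
im,p=wsnap('w5')"
```

```text
[0.4817 0.2654 0.1063] 0.0868 7.925
```

View pics/w5.png

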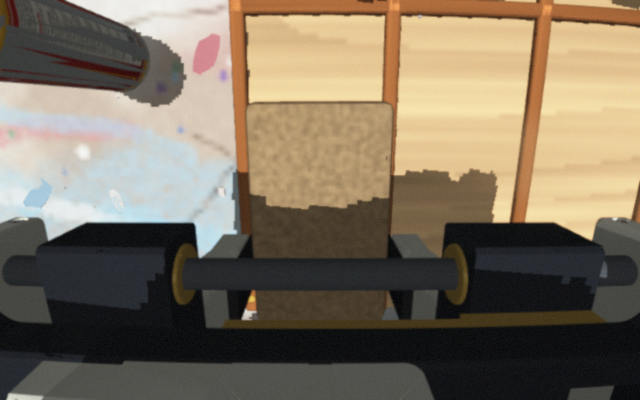

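The block hangs level over the left bay. Bay edges at the back rib: left rib at columns 239 (row 12) and 243 (row 200), second rib at 393 (row 12), third at 545 (row 12).

```bash
python3 - <<'E'
from h import *
im,p=load('w5');ps=.0868;t=np.array([481.7,265.4])
A=np.array([[np.cos(ps),np.sin(ps)],[np.sin(ps),-np.cos(ps)]])
z=np.load('rack.npz');Rk,tk=z['R'],z['t']
for n,c,h in(('ribs back,z11',[(237,14),(393,14),(545,14)],.011),('ribs row190',[(241,190),(530,120),(520,200)],.011),('block',[(249,103),(391,103)],.1093)):
    X=plane('w',c,h,p)[:,:2]*1000;print(n,'world',np.round(X,1).tolist(),'tool',np.round((X-t)@A.T,1).tolist(),'rack',np.round((X-tk*1e3)@Rk,1).tolist())
E
```

```text
ribs back,z11 world [[603.7, 328.2], [612.2, 229.8], [623.9, 130.9]] tool [[127.0, -52.0], [126.9, 46.7], [130.0, 146.4]] rack [[105.1, 151.1], [104.8, 52.4], [107.7, -47.3]]
ribs row190 world [[489.5, 321.3], [556.1, 126.9], [499.8, 121.2]] tool [[12.6, -55.0], [62.1, 144.5], [5.5, 145.3]] rack [[-9.3, 154.3], [39.8, -45.2], [-16.8, -45.9]]
block world [[548.8, 298.3], [553.6, 243.4]] tool [[69.7, -26.9], [69.7, 28.1]] rack [[47.7, 126.2], [47.6, 71.1]]
```

{"op": "servo_tool", "data": {"targets": [{"ax": 0,"ay": 0,"az": 0,"dx": 0,"dy": -2,"dz": 30,"jaw": -1},{"ax": 0,"ay": 0,"az": 0,"dx": 0,"dy": 0,"dz": 25,"jaw": -1},{"ax": 0,"ay": 0,"az": 0,"dx": 0,"dy": 0,"dz": 12,"jaw": -1},{"ax": 0,"ay": 0,"az": 0,"dx": 0,"dy": 0,"dz": 5,"jaw": -1},{"ax": 0,"ay": 0,"az": 0,"dx": 0,"dy": 0,"dz": 0,"jaw": -1},{"ax": 0,"ay": 0,"az": 0,"dx": 0,"dy": 0,"dz": 0,"jaw": -1},{"ax": 0,"ay": 0,"az": 0,"dx": 0,"dy": 0,"dz": 0,"jaw": -1}]}}

```text
clock: 8.85
tcp_pos: [0.4823, 0.2679, 0.0352]
ee_rot: [0.999, 0.043, 0.0, -0.0]
wrist_force: [0.2, -0.9, -0.9]
gripper_width: 0.69
grasp_force: 20.0
```

{"op": "servo_tool", "data": {"targets": [{"ax": 0,"ay": 0,"az": 0,"dx": 0,"dy": 0,"dz": 2,"jaw": -1},{"ax": 0,"ay": 0,"az": 0,"dx": 0,"dy": 0,"dz": 0,"jaw": -1},{"ax": 0,"ay": 0,"az": 0,"dx": 0,"dy": 0,"dz": 0,"jaw": 0.73},{"ax": 0,"ay": 0,"az": 0,"dx": 0,"dy": 0,"dz": 0,"jaw": 0.73},{"ax": 0,"ay": 0,"az": 0,"dx": 0,"dy": 0,"dz": 0,"jaw": 0.73},{"ax": 0,"ay": 0,"az": 0,"dx": 0,"dy": 0,"dz": -30,"jaw": 0.73},{"ax": 0,"ay": 0,"az": 0,"dx": 0,"dy": 0,"dz": -50,"jaw": 0.73},{"ax": 0,"ay": 0,"az": 0,"dx": 0,"dy": 0,"dz": -50,"jaw": 0.73},{"ax": 0,"ay": 0,"az": 0,"dx": -20,"dy": 0,"dz": -40,"jaw": 0.73},{"ax": 0,"ay": 0,"az": 0,"dx": 0,"dy": 0,"dz": 0,"jaw": 0.73},{"ax": 0,"ay": 0,"az": 0,"dx": 0,"dy": 0,"dz": 0,"jaw": 0.73}]}}

```text
clock: 10.22
tcp_pos: [0.4618, 0.2657, 0.2022]
ee_rot: [0.999, 0.043, -0.0, -0.0]
wrist_force: [0.7, -0.1, -0.4]
gripper_width: 0.867
grasp_force: 0.0
```

```bash
python3 -c "
from h import *
im,p=wsnap('w6')"
```

```text
[0.4618 0.2657 0.2022] 0.0862 10.225
```

View pics/w6.png

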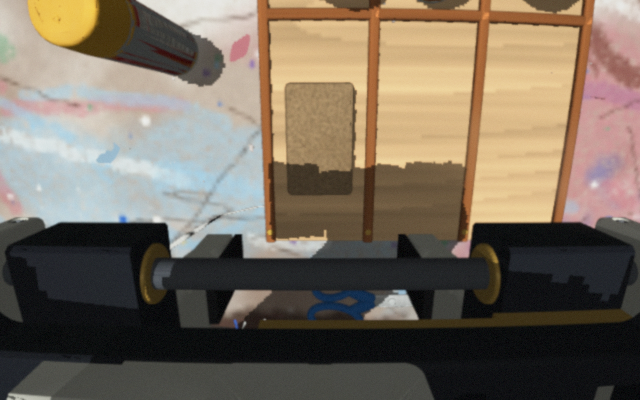

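The block lies in the left bay, top corners (287,84),(354,84),(352,194),(287,194). Ribs: left (264,15)-(269,240), second (374,15)-(368,241), third (485,15)-(466,241).

```bash
python3 - <<'E'
from h import *
im,p=load('w6')
L=np.array([(.106,.15),(-.106,.15),(.106,.05),(-.106,.05),(.106,-.05),(-.106,-.05)])
X=plane('w',[(264,17),(269,240),(374,17),(368,241),(485,17),(466,241)],.011,p)[:,:2]
a=(L-L.mean(0));b=X-X.mean(0);th=np.angle(np.sum((b[:,0]+1j*b[:,1])*(a[:,0]-1j*a[:,1])))
R=np.array([[np.cos(th),-np.sin(th)],[np.sin(th),np.cos(th)]]);t=X.mean(0)-R@L.mean(0)
print('rack',t,th,'res',np.round(1e3*(X-(L@R.T+t)),1).tolist())
B=plane('w',[(287,84),(354,84),(352,194),(287,194)],.036,p)[:,:2]
print('block world',B.mean(0),'rack mm',np.round((B-t)@R*1e3,1).tolist(),(B.mean(0)-t)@R*1e3)
z=np.load('rack.npz');print('old fit',(B.mean(0)-z['t'])@z['R']*1e3)
np.savez('rack2.npz',R=R,t=t,th=th)
E
```

```text
rack [0.51380174 0.17011813] 0.08925456276640285 res [[-0.2, -1.2], [0.8, 2.0], [-0.7, 0.9], [-0.3, 0.1], [1.2, 0.5], [-0.8, -2.3]]
block world [0.50265767 0.26877057] rack mm [[46.0, 127.2], [45.8, 70.1], [-50.6, 70.0], [-50.5, 129.6]] [-2.30621624 99.25309114]
old fit [ -0.85965932 100.83864474]
```

{"op": "servo_tool", "data": {"targets": [{"ax": 0,"ay": 0,"az": 0.186,"dx": 0,"dy": 0,"dz": 0,"jaw": 0.3},{"ax": 0,"ay": 0,"az": 0,"dx": 4,"dy": 50,"dz": 0,"jaw": 0},{"ax": 0,"ay": 0,"az": 0,"dx": 4,"dy": 50,"dz": 0,"jaw": 0},{"ax": 0,"ay": 0,"az": 0,"dx": 4,"dy": 50,"dz": 0,"jaw": 0},{"ax": 0,"ay": 0,"az": 0,"dx": 4,"dy": 50,"dz": 0,"jaw": 0},{"ax": 0,"ay": 0,"az": 0,"dx": 4,"dy": 50,"dz": 0,"jaw": 0},{"ax": 0,"ay": 0,"az": 0,"dx": 4,"dy": 50,"dz": 0,"jaw": 0},{"ax": 0,"ay": 0,"az": 0,"dx": 4,"dy": 50,"dz": 0,"jaw": 0},{"ax": 0,"ay": 0,"az": 0,"dx": 4,"dy": 50,"dz": 0,"jaw": 0},{"ax": 0,"ay": 0,"az": 0,"dx": 4,"dy": 50,"dz": 0,"jaw": 0},{"ax": 0,"ay": 0,"az": 0,"dx": 4,"dy": 50,"dz": 0,"jaw": 0},{"ax": 0,"ay": 0,"az": 0,"dx": 4,"dy": 50,"dz": 0,"jaw": 0}]}}

```text
clock: 11.78
tcp_pos: [0.4504, -0.2876, 0.2009]
ee_rot: [0.999, -0.05, -0.001, -0.0]
wrist_force: [0.5, -0.1, 0.6]
gripper_width: 0.497
grasp_force: 0.0
```

{"op": "servo_tool", "data": {"targets": [{"ax": 0,"ay": 0,"az": 0,"dx": 5,"dy": 48,"dz": 20,"jaw": 0},{"ax": 0,"ay": 0,"az": 0,"dx": 5,"dy": 48,"dz": 20,"jaw": 0},{"ax": 0,"ay": 0,"az": 0,"dx": 5,"dy": 48,"dz": 20,"jaw": 0},{"ax": 0,"ay": 0,"az": 0,"dx": 0,"dy": 0,"dz": 0,"jaw": 0},{"ax": 0,"ay": 0,"az": 0,"dx": 0,"dy": 0,"dz": 0,"jaw": 0}]}}

```text
clock: 12.4
tcp_pos: [0.4509, -0.4305, 0.1409]
ee_rot: [0.999, -0.05, -0.001, -0.001]
wrist_force: [-1.3, 0.9, -0.5]
gripper_width: 0.493
grasp_force: 0.0
```

```bash
cat >> h.py <<'E'
def seg(im,p,name,lo,hi,z,row=225):
    s=get_state();ps,_=yaw(s);t=s['tcp_pos'][:2];A=np.array([[np.cos(ps),np.sin(ps)],[np.sin(ps),-np.cos(ps)]])
    m=cv2.inRange(cv2.cvtColor(im,cv2.COLOR_BGR2HSV),lo,hi);m[row:]=0
    l,L,st,ce=cv2.connectedComponentsWithStats(m);j=1+np.argmax(st[1:,4])
    X=plane('w',np.argwhere(L==j)[:,::-1],z,p)[:,:2];T=((X-t)@A.T*1e3).astype(np.float32)
    c,wh,a=cv2.minAreaRect(T);b=cv2.boxPoints((c,wh,a));e=max((b[1]-b[0],b[2]-b[1]),key=np.linalg.norm)
    th=(np.arctan2(e[1],e[0])+np.pi/2)%np.pi-np.pi/2
    print(name,'px',st[j],'tool mm',np.round(c,1),'wh',np.round(wh,1),'az',round(float(th),3),'world',np.round(t*1e3+np.array(c)@A,1))
E
python3 -c "
from h import *
im,p=wsnap('w7')
seg(im,p,'chalk',(165,70,110),(180,255,255),.010)"
```

```text
[ 0.4509 -0.4305  0.1409] -0.1008 12.4
chalk px [312 117  17  41 563] tool mm [45.8  1. ] wh [30.6 12.3] az 0.049 world [ 496.9 -435.8]
```

View pics/w7.png

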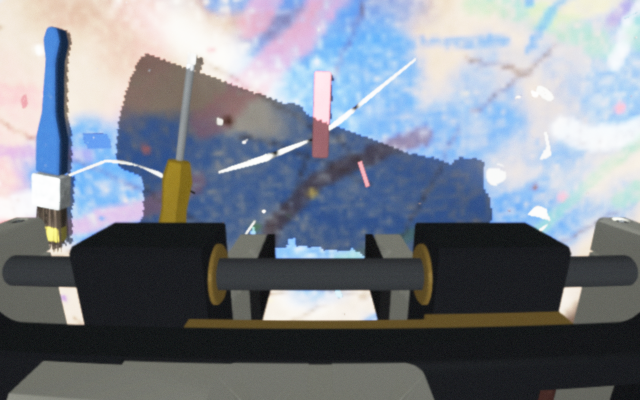

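The chalk top runs from (323,72) to (320,157); the mask only caught the shaded half. The brush (52,130) and driver (180,150) are undisturbed.

```bash
python3 - <<'E'
from h import *
im,p=load('w7');s=get_state();ps,_=yaw(s);t=s['tcp_pos'][:2]*1000 if hasattr(s['tcp_pos'],'shape') else np.array(s['tcp_pos'][:2])*1e3
A=np.array([[np.cos(ps),np.sin(ps)],[np.sin(ps),-np.cos(ps)]])
for n,uv,h in(('chalk',[(322.5,72),(319,157)],.013),('driver',[(187,160),(171,222),(197,60)],.012),('brush',[(55,28),(54,247),(53,175),(58,105)],.010)):
    X=plane('w',uv,h,p)[:,:2]*1e3;T=(X-t)@A.T;d=T[0]-T[1];print(n,np.round(T,1).tolist(),np.round(X,1).tolist(),'mid',np.round(T[:2].mean(0),1),'az',np.arctan2(d[1],d[0]))
E
```

```text
chalk [[94.1, 2.9], [30.9, 0.2]] [[544.8, -442.4], [482.2, -433.5]] mid [62.5  1.6] az 0.04192614113853466
driver [[28.8, -104.5], [-23.0, -123.2], [103.6, -90.4]] [[490.4, -329.1], [440.8, -305.3], [563.5, -350.5]] mid [   2.9 -113.8] az 0.34669032239228326
brush [[130.6, -200.4], [-47.5, -234.1], [17.0, -221.6], [73.4, -206.8]] [[601.4, -243.7], [427.5, -192.5], [490.4, -211.4], [545.0, -231.7]] mid [  41.6 -217.3] az 0.18678228717677664
```

{"op": "servo_tool", "data": {"newtons": 10, "targets": [{"ax": 0,"ay": 0,"az": 0,"dx": 32,"dy": 1,"dz": 0,"jaw": 0},{"ax": 0,"ay": 0,"az": 0,"dx": 31,"dy": 1,"dz": 20,"jaw": 0},{"ax": 0,"ay": 0,"az": 0.04,"dx": 0,"dy": 0,"dz": 40,"jaw": 0},{"ax": 0,"ay": 0,"az": 0,"dx": 0,"dy": 0,"dz": 40,"jaw": 0},{"ax": 0,"ay": 0,"az": 0,"dx": 0,"dy": 0,"dz": 20,"jaw": 0},{"ax": 0,"ay": 0,"az": 0,"dx": 0,"dy": 0,"dz": 0,"jaw": 0},{"ax": 0,"ay": 0,"az": 0,"dx": 0,"dy": 0,"dz": 0,"jaw": -1},{"ax": 0,"ay": 0,"az": 0,"dx": 0,"dy": 0,"dz": 0,"jaw": -1},{"ax": 0,"ay": 0,"az": 0,"dx": 0,"dy": 0,"dz": 0,"jaw": -1},{"ax": 0,"ay": 0,"az": 0,"dx": 0,"dy": 0,"dz": 0,"jaw": -1},{"ax": 0,"ay": 0,"az": 0,"dx": 0,"dy": 0,"dz": 0,"jaw": -1},{"ax": 0,"ay": 0,"az": 0,"dx": 0,"dy": 0,"dz": 0,"jaw": -1}]}}

```text
clock: 13.95
tcp_pos: [0.5144, -0.439, 0.0233]
ee_rot: [0.998, -0.07, 0.0, 0.0]
wrist_force: [-0.0, 1.6, 5.9]
gripper_width: 0.139
grasp_force: 10.0
```

{"op": "servo_tool", "data": {"targets": [{"ax": 0,"ay": 0,"az": 0,"dx": 0,"dy": 0,"dz": -44,"jaw": -1},{"ax": 0,"ay": 0,"az": 0,"dx": 0,"dy": 0,"dz": -44,"jaw": -1},{"ax": 0,"ay": 0,"az": 0,"dx": 0,"dy": 0,"dz": -44,"jaw": -1},{"ax": 0,"ay": 0,"az": 0,"dx": 0,"dy": 0,"dz": -44,"jaw": -1},{"ax": 0,"ay": 0,"az": 0,"dx": -7.4,"dy": -46.6,"dz": 0,"jaw": -1},{"ax": 0,"ay": 0,"az": 0,"dx": -7.4,"dy": -46.6,"dz": 0,"jaw": -1},{"ax": 0,"ay": 0,"az": 0,"dx": -7.4,"dy": -46.6,"dz": 0,"jaw": -1},{"ax": 0,"ay": 0,"az": 0,"dx": -7.4,"dy": -46.6,"dz": 0,"jaw": -1},{"ax": 0,"ay": 0,"az": 0,"dx": -7.4,"dy": -46.6,"dz": 0,"jaw": -1},{"ax": 0,"ay": 0,"az": 0,"dx": -7.4,"dy": -46.6,"dz": 0,"jaw": -1},{"ax": 0,"ay": 0,"az": 0,"dx": -7.4,"dy": -46.6,"dz": 0,"jaw": -1},{"ax": 0,"ay": 0,"az": 0,"dx": -7.4,"dy": -46.6,"dz": 0,"jaw": -1}]}}

```text
clock: 15.45
tcp_pos: [0.5072, -0.06, 0.1986]
ee_rot: [0.998, -0.07, 0.0, -0.0]
wrist_force: [0.4, 0.7, 0.1]
gripper_width: 0.146
grasp_force: 10.0
```

{"op": "servo_tool", "data": {"targets": [{"ax": 0,"ay": 0,"az": 0,"dx": -7.4,"dy": -46.6,"dz": 0,"jaw": -1},{"ax": 0,"ay": 0,"az": 0,"dx": -7.4,"dy": -46.6,"dz": 0,"jaw": -1},{"ax": 0,"ay": 0,"az": 0,"dx": -7.4,"dy": -46.6,"dz": 0,"jaw": -1},{"ax": 0,"ay": 0,"az": 0,"dx": -7.4,"dy": -46.6,"dz": 0,"jaw": -1},{"ax": 0,"ay": 0,"az": 0,"dx": -7.4,"dy": -46.6,"dz": 0,"jaw": -1},{"ax": 0,"ay": 0,"az": 0,"dx": -7.4,"dy": -46.6,"dz": 0,"jaw": -1},{"ax": 0,"ay": 0,"az": 0,"dx": -7.4,"dy": -46.6,"dz": 0,"jaw": -1},{"ax": 0,"ay": 0,"az": -0.147,"dx": 0,"dy": 0,"dz": 0,"jaw": -1},{"ax": 0,"ay": 0,"az": -0.147,"dx": 0,"dy": 0,"dz": 0,"jaw": -1},{"ax": 0,"ay": 0,"az": -0.147,"dx": 0,"dy": 0,"dz": 0,"jaw": -1},{"ax": 0,"ay": 0,"az": 0,"dx": 0,"dy": 0,"dz": 0,"jaw": -1},{"ax": 0,"ay": 0,"az": 0,"dx": 0,"dy": 0,"dz": 0,"jaw": -1}]}}

```text
clock: 16.95
tcp_pos: [0.5016, 0.2687, 0.1985]
ee_rot: [0.989, 0.148, -0.0, 0.0]
wrist_force: [0.5, 0.4, 0.4]
gripper_width: 0.142
grasp_force: 10.0
```

{"op": "servo_tool", "data": {"targets": [{"ax": 0,"ay": 0,"az": 0,"dx": 0,"dy": 0,"dz": 40,"jaw": -1},{"ax": 0,"ay": 0,"az": 0,"dx": 0,"dy": 0,"dz": 40,"jaw": -1},{"ax": 0,"ay": 0,"az": 0,"dx": 0,"dy": 0,"dz": 35,"jaw": -1},{"ax": 0,"ay": 0,"az": 0,"dx": 0,"dy": 0,"dz": 15,"jaw": -1},{"ax": 0,"ay": 0,"az": 0,"dx": 0,"dy": 0,"dz": 6,"jaw": -1},{"ax": 0,"ay": 0,"az": 0,"dx": 0,"dy": 0,"dz": 0,"jaw": -1},{"ax": 0,"ay": 0,"az": 0,"dx": 0,"dy": 0,"dz": 0,"jaw": -1}]}}

```text
clock: 17.82
tcp_pos: [0.5022, 0.2694, 0.0638]
ee_rot: [0.989, 0.15, 0.001, -0.001]
wrist_force: [-1.0, -0.5, -0.6]
gripper_width: 0.145
grasp_force: 10.0
```

{"op": "servo_tool", "data": {"targets": [{"ax": 0,"ay": 0,"az": 0,"dx": 0,"dy": 0,"dz": 3,"jaw": -1},{"ax": 0,"ay": 0,"az": 0,"dx": 0,"dy": 0,"dz": 1,"jaw": -1},{"ax": 0,"ay": 0,"az": 0,"dx": 0,"dy": 0,"dz": 0,"jaw": -1}]}}

```text
clock: 18.2
tcp_pos: [0.5018, 0.269, 0.0594]
ee_rot: [0.989, 0.15, 0.0, -0.0]
wrist_force: [-2.1, 1.0, 6.2]
gripper_width: 0.145
grasp_force: 10.0
```

{"op": "servo_tool", "data": {"targets": [{"ax": 0,"ay": 0,"az": 0,"dx": 0,"dy": 0,"dz": 0,"jaw": -0.4},{"ax": 0,"ay": 0,"az": 0,"dx": 0,"dy": 0,"dz": 0,"jaw": -0.4},{"ax": 0,"ay": 0,"az": 0,"dx": 0,"dy": 0,"dz": 0,"jaw": -0.4},{"ax": 0,"ay": 0,"az": 0,"dx": 0,"dy": 0,"dz": -20,"jaw": -0.4},{"ax": 0,"ay": 0,"az": 0,"dx": 0,"dy": 0,"dz": -40,"jaw": -0.2},{"ax": 0,"ay": 0,"az": 0,"dx": 0,"dy": 0,"dz": -45,"jaw": 0},{"ax": 0,"ay": 0,"az": 0,"dx": -50,"dy": 0,"dz": -40,"jaw": 0},{"ax": 0,"ay": 0,"az": 0,"dx": 0,"dy": 0,"dz": 0,"jaw": 0},{"ax": 0,"ay": 0,"az": 0,"dx": 0,"dy": 0,"dz": 0,"jaw": 0}]}}

```text
clock: 19.32
tcp_pos: [0.4549, 0.2544, 0.2028]
ee_rot: [0.989, 0.15, 0.0, -0.0]
wrist_force: [-0.7, -0.3, 0.1]
gripper_width: 0.498
grasp_force: 0.0
```

```bash
python3 -c "
from h import *
im,p=wsnap('w8')"
```

```text
[0.4549 0.2544 0.2028] 0.3015 19.325
```

View pics/w8.png

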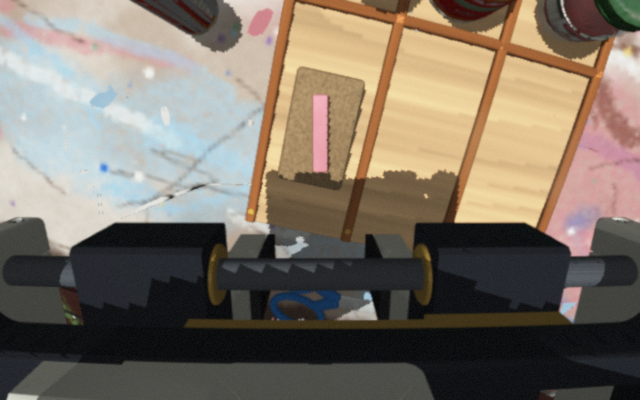

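The chalk lies at (320,133), on the block whose top centre is about (320,128). Well placed. On to the driver.

{"op": "servo_tool", "data": {"newtons": 25, "targets": [{"ax": 0,"ay": 0,"az": 0.153,"dx": 0,"dy": 0,"dz": 0,"jaw": 0.2},{"ax": 0,"ay": 0,"az": 0.153,"dx": 0,"dy": 0,"dz": 0,"jaw": 0.2},{"ax": 0,"ay": 0,"az": 0.153,"dx": 0,"dy": 0,"dz": 0,"jaw": 0.2},{"ax": 0,"ay": 0,"az": 0.153,"dx": 0,"dy": 0,"dz": 0,"jaw": 0.2},{"ax": 0,"ay": 0,"az": 0,"dx": 14.1,"dy": 44.8,"dz": 0,"jaw": 0.2},{"ax": 0,"ay": 0,"az": 0,"dx": 14.1,"dy": 44.8,"dz": 0,"jaw": 0.2},{"ax": 0,"ay": 0,"az": 0,"dx": 14.1,"dy": 44.8,"dz": 0,"jaw": 0.2},{"ax": 0,"ay": 0,"az": 0,"dx": 14.1,"dy": 44.8,"dz": 0,"jaw": 0.2},{"ax": 0,"ay": 0,"az": 0,"dx": 14.1,"dy": 44.8,"dz": 0,"jaw": 0.2},{"ax": 0,"ay": 0,"az": 0,"dx": 14.1,"dy": 44.8,"dz": 0,"jaw": 0.2},{"ax": 0,"ay": 0,"az": 0,"dx": 14.1,"dy": 44.8,"dz": 0,"jaw": 0.2},{"ax": 0,"ay": 0,"az": 0,"dx": 14.1,"dy": 44.8,"dz": 0,"jaw": 0.2}]}}

```text
clock: 20.88
tcp_pos: [0.4527, -0.1232, 0.2013]
ee_rot: [0.988, -0.155, -0.001, 0.0]
wrist_force: [0.8, 0.2, 0.2]
gripper_width: 0.602
grasp_force: 0.0
```

{"op": "servo_tool", "data": {"targets": [{"ax": 0,"ay": 0,"az": 0,"dx": 14.1,"dy": 44.8,"dz": 0,"jaw": 0.2},{"ax": 0,"ay": 0,"az": 0,"dx": 14.1,"dy": 44.8,"dz": 0,"jaw": 0.2},{"ax": 0,"ay": 0,"az": 0,"dx": 14.1,"dy": 44.8,"dz": 0,"jaw": 0.2},{"ax": 0,"ay": 0,"az": 0,"dx": 14.1,"dy": 44.8,"dz": 0,"jaw": 0.2},{"ax": 0,"ay": 0,"az": 0,"dx": 0,"dy": 0,"dz": 40,"jaw": 0.2},{"ax": 0,"ay": 0,"az": 0,"dx": 0,"dy": 0,"dz": 40,"jaw": 0.2},{"ax": 0,"ay": 0,"az": 0,"dx": 0,"dy": 0,"dz": 0,"jaw": 0.2},{"ax": 0,"ay": 0,"az": 0,"dx": 0,"dy": 0,"dz": 0,"jaw": 0.2}]}}

```text
clock: 21.88
tcp_pos: [0.4524, -0.3097, 0.123]
ee_rot: [0.988, -0.155, -0.0, 0.0]
wrist_force: [0.4, -0.1, 0.6]
gripper_width: 0.604
grasp_force: 0.0
```

```bash
python3 -c "
from h import *
im,p=wsnap('w9')
seg(im,p,'driver',(18,110,50),(34,255,255),.014,260)"
```

```text
[ 0.4524 -0.3097  0.123 ] -0.3104 21.875
driver px [ 303  148   33  111 3244] tool mm [-2.5  0.4] wh [85.8 23.5] az 0.0 world [ 450.3 -309.3]
```

View pics/w9.png

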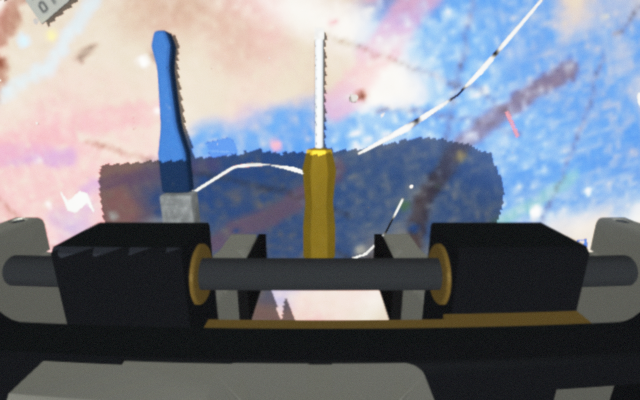

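The driver is centred between the fingers and aligned (handle front (318,150), blade tip (320,35)). Origin lies about +34 mm along tool x.

{"op": "servo_tool", "data": {"newtons": 25, "targets": [{"ax": 0,"ay": 0,"az": 0,"dx": 0,"dy": 0,"dz": 40,"jaw": 0.2},{"ax": 0,"ay": 0,"az": 0,"dx": 0,"dy": 0,"dz": 40,"jaw": 0.2},{"ax": 0,"ay": 0,"az": 0,"dx": 0,"dy": 0,"dz": 20,"jaw": 0.2},{"ax": 0,"ay": 0,"az": 0,"dx": 0,"dy": 0,"dz": 0,"jaw": 0.2},{"ax": 0,"ay": 0,"az": 0,"dx": 0,"dy": 0,"dz": 0,"jaw": -1},{"ax": 0,"ay": 0,"az": 0,"dx": 0,"dy": 0,"dz": 0,"jaw": -1},{"ax": 0,"ay": 0,"az": 0,"dx": 0,"dy": 0,"dz": 0,"jaw": -1},{"ax": 0,"ay": 0,"az": 0,"dx": 0,"dy": 0,"dz": 0,"jaw": -1},{"ax": 0,"ay": 0,"az": 0,"dx": 0,"dy": 0,"dz": 0,"jaw": -1},{"ax": 0,"ay": 0,"az": 0,"dx": 0,"dy": 0,"dz": 0,"jaw": -1}]}}

```text
clock: 23.18
tcp_pos: [0.4522, -0.3094, 0.0233]
ee_rot: [0.988, -0.155, 0.001, 0.0]
wrist_force: [-0.9, 0.6, 5.7]
gripper_width: 0.265
grasp_force: 25.0
```

{"op": "servo_tool", "data": {"targets": [{"ax": 0,"ay": 0,"az": 0,"dx": 0,"dy": 0,"dz": -48,"jaw": -1},{"ax": 0,"ay": 0,"az": 0,"dx": 0,"dy": 0,"dz": -48,"jaw": -1},{"ax": 0,"ay": 0,"az": -0.133,"dx": 0,"dy": 0,"dz": 0,"jaw": -1},{"ax": 0,"ay": 0,"az": -0.133,"dx": 0,"dy": 0,"dz": 0,"jaw": -1},{"ax": 0,"ay": 0,"az": -0.133,"dx": 0,"dy": 0,"dz": 0,"jaw": -1},{"ax": 0,"ay": 0,"az": 0,"dx": 6.9,"dy": -47.1,"dz": 0,"jaw": -1},{"ax": 0,"ay": 0,"az": 0,"dx": 6.9,"dy": -47.1,"dz": 0,"jaw": -1},{"ax": 0,"ay": 0,"az": 0,"dx": 6.9,"dy": -47.1,"dz": 0,"jaw": -1},{"ax": 0,"ay": 0,"az": 0,"dx": 6.9,"dy": -47.1,"dz": 0,"jaw": -1},{"ax": 0,"ay": 0,"az": 0,"dx": 6.9,"dy": -47.1,"dz": 0,"jaw": -1},{"ax": 0,"ay": 0,"az": 0,"dx": 6.9,"dy": -47.1,"dz": 0,"jaw": -1},{"ax": 0,"ay": 0,"az": 0,"dx": 6.9,"dy": -47.1,"dz": 0,"jaw": -1}]}}

```text
clock: 24.68
tcp_pos: [0.4705, 0.0249, 0.1187]
ee_rot: [0.999, 0.044, 0.0, -0.0]
wrist_force: [1.4, -0.5, -1.3]
gripper_width: 0.265
grasp_force: 25.0
```

{"op": "servo_tool", "data": {"targets": [{"ax": 0,"ay": 0,"az": 0,"dx": 6.9,"dy": -47.1,"dz": 0,"jaw": -1},{"ax": 0,"ay": 0,"az": 0,"dx": 6.9,"dy": -47.1,"dz": 0,"jaw": -1},{"ax": 0,"ay": 0,"az": 0,"dx": 6.9,"dy": -47.1,"dz": 0,"jaw": -1},{"ax": 0,"ay": 0,"az": 0,"dx": 0,"dy": 0,"dz": 0,"jaw": -1},{"ax": 0,"ay": 0,"az": 0,"dx": 0,"dy": 0,"dz": 0,"jaw": -1}]}}

```text
clock: 25.3
tcp_pos: [0.4784, 0.1658, 0.1183]
ee_rot: [0.999, 0.044, -0.0, 0.0]
wrist_force: [-0.2, 0.2, -1.3]
gripper_width: 0.264
grasp_force: 25.0
```

```bash
python3 -c "
from h import *
im,p=wsnap('w10')"
```

```text
[0.4784 0.1658 0.1183] 0.0888 25.3
```

View pics/w10.png

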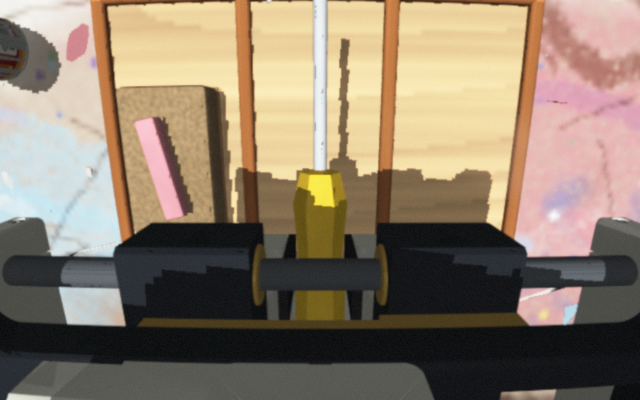

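Driver hangs level, aligned over the middle bay; block and chalk are unmoved.

{"op": "servo_tool", "data": {"targets": [{"ax": 0,"ay": 0,"az": 0,"dx": 0,"dy": 0,"dz": 40,"jaw": -1},{"ax": 0,"ay": 0,"az": 0,"dx": 0,"dy": 0,"dz": 30,"jaw": -1},{"ax": 0,"ay": 0,"az": 0,"dx": 0,"dy": 0,"dz": 14,"jaw": -1},{"ax": 0,"ay": 0,"az": 0,"dx": 0,"dy": 0,"dz": 5,"jaw": -1},{"ax": 0,"ay": 0,"az": 0,"dx": 0,"dy": 0,"dz": 1,"jaw": -1},{"ax": 0,"ay": 0,"az": 0,"dx": 0,"dy": 0,"dz": 0,"jaw": -1},{"ax": 0,"ay": 0,"az": 0,"dx": 0,"dy": 0,"dz": 0,"jaw": -1}]}}

```text
clock: 26.22
tcp_pos: [0.4796, 0.1663, 0.0294]
ee_rot: [0.999, 0.044, 0.001, -0.0]
wrist_force: [-0.2, -0.8, 2.4]
gripper_width: 0.265
grasp_force: 25.0
```

{"op": "servo_tool", "data": {"targets": [{"ax": 0,"ay": 0,"az": 0,"dx": 0,"dy": 0,"dz": 0,"jaw": -0.1},{"ax": 0,"ay": 0,"az": 0,"dx": 0,"dy": 0,"dz": 0,"jaw": -0.1},{"ax": 0,"ay": 0,"az": 0,"dx": 0,"dy": 0,"dz": 0,"jaw": -0.1},{"ax": 0,"ay": 0,"az": 0,"dx": 0,"dy": 0,"dz": 0,"jaw": -0.1},{"ax": 0,"ay": 0,"az": 0,"dx": 0,"dy": 0,"dz": -20,"jaw": -0.1},{"ax": 0,"ay": 0,"az": 0,"dx": 0,"dy": 0,"dz": -40,"jaw": -0.1},{"ax": 0,"ay": 0,"az": 0,"dx": 0,"dy": 0,"dz": -50,"jaw": 0},{"ax": 0,"ay": 0,"az": 0,"dx": 0,"dy": 0,"dz": -60,"jaw": 0},{"ax": 0,"ay": 0,"az": 0,"dx": 0,"dy": 0,"dz": -20,"jaw": 0},{"ax": 0,"ay": 0,"az": 0,"dx": 0,"dy": 0,"dz": 0,"jaw": 0}]}}

```text
clock: 27.48
tcp_pos: [0.4796, 0.1665, 0.2204]
ee_rot: [0.999, 0.044, 0.002, -0.001]
wrist_force: [-0.6, 0.5, -0.6]
gripper_width: 0.5
grasp_force: 0.0
```

```bash
python3 -c "
from h import *
im,p=wsnap('w11')
seg(im,p,'driver',(21,150,60),(34,255,255),.020,260)
m=get_state();z=np.load('rack2.npz');print(z['t'],z['th'])"
```

```text
[0.4796 0.1665 0.2204] 0.0883 27.475
driver px [ 309  140   24   89 1941] tool mm [-5.   0.2] wh [23.9 90.9] az -0.001 world [473.9 165.4]
[0.51380174 0.17011813] 0.08925456276640285
```

View pics/w11.png

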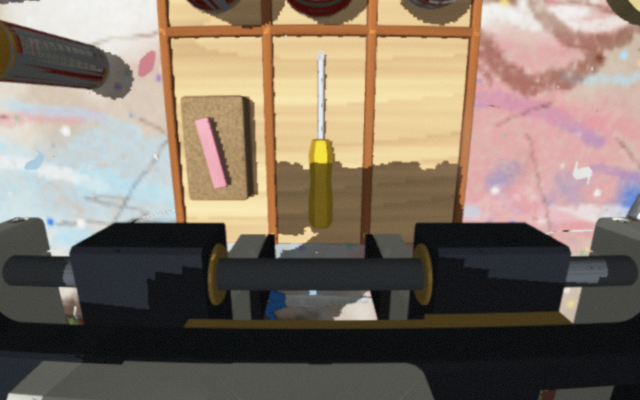

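The driver lies in the middle bay, tip (321,53), butt (320,229), centred; block and chalk are fine. Now the brush.

{"op": "servo_tool", "data": {"newtons": 20, "targets": [{"ax": 0,"ay": 0,"az": 0.1865,"dx": 0,"dy": 0,"dz": 0,"jaw": 0.2},{"ax": 0,"ay": 0,"az": 0.1865,"dx": 0,"dy": 0,"dz": 0,"jaw": 0.2},{"ax": 0,"ay": 0,"az": 0,"dx": 18.2,"dy": 45,"dz": 0,"jaw": 0.2},{"ax": 0,"ay": 0,"az": 0,"dx": 18.2,"dy": 45,"dz": 0,"jaw": 0.2},{"ax": 0,"ay": 0,"az": 0,"dx": 18.2,"dy": 45,"dz": 0,"jaw": 0.2},{"ax": 0,"ay": 0,"az": 0,"dx": 18.2,"dy": 45,"dz": 0,"jaw": 0.2},{"ax": 0,"ay": 0,"az": 0,"dx": 18.2,"dy": 45,"dz": 0,"jaw": 0.2},{"ax": 0,"ay": 0,"az": 0,"dx": 18.2,"dy": 45,"dz": 0,"jaw": 0.2},{"ax": 0,"ay": 0,"az": 0,"dx": 18.2,"dy": 45,"dz": 0,"jaw": 0.2},{"ax": 0,"ay": 0,"az": 0,"dx": 18.2,"dy": 45,"dz": 0,"jaw": 0.2},{"ax": 0,"ay": 0,"az": 0,"dx": 0,"dy": 0,"dz": 48,"jaw": 0.2},{"ax": 0,"ay": 0,"az": 0,"dx": 0,"dy": 0,"dz": 48,"jaw": 0.2}]}}

```text
clock: 29.02
tcp_pos: [0.5164, -0.2212, 0.1198]
ee_rot: [0.99, -0.143, -0.001, -0.0]
wrist_force: [-0.2, 0.2, -0.6]
gripper_width: 0.606
grasp_force: 0.0
```

{"op": "servo_tool", "data": {"targets": [{"ax": 0,"ay": 0,"az": 0,"dx": 0,"dy": 0,"dz": 0,"jaw": 0.2},{"ax": 0,"ay": 0,"az": 0,"dx": 0,"dy": 0,"dz": 0,"jaw": 0.2}]}}

```text
clock: 29.28
tcp_pos: [0.5181, -0.2205, 0.1233]
ee_rot: [0.99, -0.142, -0.0, 0.0]
wrist_force: [0.7, 0.5, 0.0]
gripper_width: 0.598
grasp_force: 0.0
```

```bash
python3 - <<'E'
from h import *
a=cv2.cvtColor(cv2.imread('pics/w9.png'),cv2.COLOR_BGR2HSV)
print('handle',a[60,165],a[110,174],a[175,178],'bg',a[180,235],a[100,400],a[70,600])
im,p=wsnap('w12');H=cv2.cvtColor(im,cv2.COLOR_BGR2HSV)
for r in(30,60,90,120,150,180,210,230,250):print(r,[(c,*H[r,c].tolist()) for c in range(296,348,6)])
E
```

```text
handle [108 166 213] [107 172 145] [108 166  95] bg [111 144 108] [ 90   1 246] [109 102 226]
[ 0.5181 -0.2205  0.1233] -0.284 29.275
30 [(296, 12, 54, 217), (302, 12, 52, 212), (308, 14, 46, 217), (314, 13, 43, 223), (320, 12, 42, 221), (326, 14, 37, 227), (332, 12, 45, 223), (338, 12, 46, 220), (344, 13, 45, 221)]
60 [(296, 12, 56, 213), (302, 13, 63, 209), (308, 11, 62, 206), (314, 13, 62, 205), (320, 12, 58, 211), (326, 12, 64, 204), (332, 11, 64, 204), (338, 12, 60, 210), (344, 12, 60, 210)]
90 [(296, 11, 48, 225), (302, 12, 53, 221), (308, 108, 168, 185), (314, 107, 167, 206), (320, 108, 170, 187), (326, 13, 52, 202), (332, 14, 51, 222), (338, 14, 48, 224), (344, 14, 49, 226)]
120 [(296, 15, 39, 230), (302, 14, 37, 234), (308, 115, 58, 172), (314, 107, 164, 208), (320, 108, 156, 142), (326, 15, 38, 229), (332, 16, 39, 227), (338, 17, 41, 228), (344, 17, 40, 229)]
150 [(296, 5, 41, 237), (302, 3, 44, 238), (308, 108, 162, 186), (314, 108, 165, 206), (320, 108, 167, 170), (326, 17, 37, 230), (332, 17, 38, 230), (338, 18, 38, 229), (344, 15, 39, 228)]
180 [(296, 6, 57, 112), (302, 7, 43, 102), (308, 108, 174, 79), (314, 109, 165, 82), (320, 109, 161, 84), (326, 108, 48, 96), (332, 111, 75, 102), (338, 110, 133, 113), (344, 110, 132, 108)]
210 [(296, 133, 48, 95), (302, 109, 165, 82), (308, 107, 173, 81), (314, 108, 179, 84), (320, 109, 167, 84), (326, 108, 174, 76), (332, 120, 73, 98), (338, 119, 68, 101), (344, 119, 100, 102)]
230 [(296, 112, 108, 104), (302, 109, 157, 83), (308, 109, 152, 87), (314, 108, 167, 84), (320, 109, 168, 85), (326, 108, 168, 82), (332, 45, 2, 230), (338, 111, 134, 114), (344, 109, 129, 105)]
250 [(296, 110, 134, 114), (302, 90, 13, 135), (308, 90, 6, 122), (314, 90, 10, 128), (320, 105, 12, 125), (326, 95, 12, 124), (332, 111, 96, 104), (338, 108, 126, 109), (344, 110, 131, 111)]
```

```bash
python3 - <<'E'
from h import *
im,p=load('w12')
m=cv2.inRange(cv2.cvtColor(im,cv2.COLOR_BGR2HSV),(104,148,50),(112,255,255));m[:,:290]=0;m[:,340:]=0
s=get_state();ps,_=yaw(s);t=np.array(s['tcp_pos'][:2])*1e3;A=np.array([[np.cos(ps),np.sin(ps)],[np.sin(ps),-np.cos(ps)]])
rows=[r for r in range(0,262) if (m[r]>0).sum()>3]
for r in rows[::12]+rows[-2:]:
    c=np.flatnonzero(m[r]);T=(plane('w',[(c[0],r),(c[-1],r)],.013,p)[:,:2]*1e3-t)@A.T;print(r,c[0],c[-1],np.round(T,1).tolist())
H=cv2.cvtColor(im,cv2.COLOR_BGR2HSV);print([(r,H[r,314].tolist()) for r in range(232,262,4)])
E
```

```text
83 311 319 [[85.4, -5.1], [85.4, 0.4]]
95 306 323 [[77.3, -8.7], [77.3, 3.2]]
107 308 322 [[69.1, -7.3], [69.1, 2.6]]
119 310 320 [[60.8, -6.0], [60.8, 1.1]]
131 309 320 [[52.3, -6.7], [52.3, 1.1]]
143 308 320 [[43.8, -7.5], [43.8, 1.2]]
155 307 321 [[35.1, -8.3], [35.1, 1.9]]
167 307 321 [[26.3, -8.4], [26.3, 1.9]]
179 305 322 [[17.3, -9.9], [17.3, 2.7]]
191 303 326 [[8.2, -11.5], [8.2, 5.7]]
203 301 327 [[-1.1, -13.2], [-1.1, 6.5]]
215 301 326 [[-10.6, -13.3], [-10.6, 5.8]]
227 301 327 [[-20.2, -13.4], [-20.2, 6.6]]
239 331 339 [[-30.1, 9.7], [-30.1, 16.0]]
243 295 339 [[-33.4, -18.3], [-33.4, 16.0]]
244 294 339 [[-34.2, -19.1], [-34.2, 16.0]]
[(232, [108, 170, 84]), (236, [108, 86, 83]), (240, [70, 6, 122]), (244, [113, 9, 116]), (248, [108, 11, 121]), (252, [90, 13, 122]), (256, [98, 9, 116]), (260, [110, 39, 39])]
```

{"op": "servo_tool", "data": {"newtons": 20, "targets": [{"ax": 0,"ay": 0,"az": 0,"dx": -6,"dy": -3.3,"dz": 40,"jaw": 0.1},{"ax": 0,"ay": 0,"az": 0,"dx": 0,"dy": 0,"dz": 40,"jaw": 0.1},{"ax": 0,"ay": 0,"az": 0,"dx": 0,"dy": 0,"dz": 21,"jaw": 0.1},{"ax": 0,"ay": 0,"az": 0,"dx": 0,"dy": 0,"dz": 0,"jaw": 0.1},{"ax": 0,"ay": 0,"az": 0,"dx": 0,"dy": 0,"dz": 0,"jaw": -1},{"ax": 0,"ay": 0,"az": 0,"dx": 0,"dy": 0,"dz": 0,"jaw": -1},{"ax": 0,"ay": 0,"az": 0,"dx": 0,"dy": 0,"dz": 0,"jaw": -1},{"ax": 0,"ay": 0,"az": 0,"dx": 0,"dy": 0,"dz": 0,"jaw": -1},{"ax": 0,"ay": 0,"az": 0,"dx": 0,"dy": 0,"dz": 0,"jaw": -1},{"ax": 0,"ay": 0,"az": 0,"dx": 0,"dy": 0,"dz": 0,"jaw": -1}]}}

```text
clock: 30.58
tcp_pos: [0.5133, -0.2156, 0.0224]
ee_rot: [0.99, -0.142, 0.001, 0.0]
wrist_force: [-0.5, 1.5, 5.9]
gripper_width: 0.234
grasp_force: 20.0
```

{"op": "servo_tool", "data": {"targets": [{"ax": 0,"ay": 0,"az": 0,"dx": 0,"dy": 0,"dz": -48,"jaw": -1},{"ax": 0,"ay": 0,"az": 0,"dx": 0,"dy": 0,"dz": -48,"jaw": -1},{"ax": 0,"ay": 0,"az": -0.1865,"dx": 0,"dy": 0,"dz": 0,"jaw": -1},{"ax": 0,"ay": 0,"az": -0.1865,"dx": 0,"dy": 0,"dz": 0,"jaw": -1},{"ax": 0,"ay": 0,"az": 0,"dx": 5.8,"dy": -47.3,"dz": 0,"jaw": -1},{"ax": 0,"ay": 0,"az": 0,"dx": 5.8,"dy": -47.3,"dz": 0,"jaw": -1},{"ax": 0,"ay": 0,"az": 0,"dx": 5.8,"dy": -47.3,"dz": 0,"jaw": -1},{"ax": 0,"ay": 0,"az": 0,"dx": 5.8,"dy": -47.3,"dz": 0,"jaw": -1},{"ax": 0,"ay": 0,"az": 0,"dx": 5.8,"dy": -47.3,"dz": 0,"jaw": -1},{"ax": 0,"ay": 0,"az": 0,"dx": 5.8,"dy": -47.3,"dz": 0,"jaw": -1},{"ax": 0,"ay": 0,"az": 0,"dx": 0,"dy": 0,"dz": 0,"jaw": -1},{"ax": 0,"ay": 0,"az": 0,"dx": 0,"dy": 0,"dz": 0,"jaw": -1}]}}

```text
clock: 32.08
tcp_pos: [0.522, 0.0701, 0.1174]
ee_rot: [0.999, 0.044, -0.0, 0.0]
wrist_force: [-0.7, -0.2, -0.5]
gripper_width: 0.237
grasp_force: 20.0
```

```bash
python3 - <<'E'
from h import *
im,p=wsnap('w13');H=cv2.cvtColor(im,cv2.COLOR_BGR2HSV)
m=cv2.inRange(H,(104,130,40),(113,255,255));m[:,:270]=0;m[:,370:]=0
s=get_state();ps,_=yaw(s);t=np.array(s['tcp_pos'][:2])*1e3;A=np.array([[np.cos(ps),np.sin(ps)],[np.sin(ps),-np.cos(ps)]])
rows=[r for r in range(0,255) if (m[r]>0).sum()>3];z=s['tcp_pos'][2]-.022+.013
for r in rows[::25]:
    c=np.flatnonzero(m[r]);T=(plane('w',[(c[0],r),(c[-1],r)],z,p)[:,:2]*1e3-t)@A.T;print(r,c[0],c[-1],np.round(T,1).tolist())
# ribs (dark orange) on row 100
g=H[100];rib=np.flatnonzero((g[:,0]<14)&(g[:,1]>120)&(g[:,2]>70));print('rib cols row100',rib.tolist())
if len(rib):print(np.round((plane('w',[(c,100) for c in rib[::4]],.011,p)[:,:2]*1e3-t)@A.T,1)[:,1].tolist())
E
```

```text
[0.522  0.0701 0.1174] 0.0889 32.075
47 322 330 [[92.1, 0.8], [92.1, 4.1]]
72 311 341 [[82.3, -3.7], [82.3, 8.7]]
97 314 337 [[72.3, -2.5], [72.3, 7.2]]
122 315 334 [[62.0, -2.1], [62.0, 6.0]]
147 313 335 [[51.4, -3.0], [51.4, 6.5]]
172 311 335 [[40.4, -3.9], [40.4, 6.7]]
197 309 335 [[29.1, -4.8], [29.1, 6.8]]
222 303 339 [[17.3, -7.7], [17.3, 8.8]]
247 298 342 [[5.0, -10.1], [5.1, 10.4]]
rib cols row100 [103, 104, 105, 106, 107, 108, 109, 110, 111, 112, 113, 114, 241, 242, 243, 244, 245, 246, 247, 248, 249, 250, 251, 252, 253, 383, 384, 385, 386, 387, 388, 389, 390, 391, 392, 393, 394, 395, 396]
[-154.1, -151.1, -148.1, -54.9, -52.1, -49.3, -46.5, 45.8, 48.6, 51.4]
```

{"op": "servo_tool", "data": {"targets": [{"ax": 0,"ay": 0,"az": 0,"dx": 0,"dy": 0,"dz": 40,"jaw": -1},{"ax": 0,"ay": 0,"az": 0,"dx": 0,"dy": 0,"dz": 30,"jaw": -1},{"ax": 0,"ay": 0,"az": 0,"dx": 0,"dy": 0,"dz": 14,"jaw": -1},{"ax": 0,"ay": 0,"az": 0,"dx": 0,"dy": 0,"dz": 5,"jaw": -1},{"ax": 0,"ay": 0,"az": 0,"dx": 0,"dy": 0,"dz": 1,"jaw": -1},{"ax": 0,"ay": 0,"az": 0,"dx": 0,"dy": 0,"dz": 0,"jaw": -1},{"ax": 0,"ay": 0,"az": 0,"dx": 0,"dy": 0,"dz": 0,"jaw": -1}]}}

```text
clock: 33.0
tcp_pos: [0.523, 0.0704, 0.0284]
ee_rot: [0.999, 0.044, 0.001, -0.0]
wrist_force: [-0.4, -0.7, 3.3]
gripper_width: 0.236
grasp_force: 20.0
```

{"op": "servo_tool", "data": {"targets": [{"ax": 0,"ay": 0,"az": 0,"dx": 0,"dy": 0,"dz": 0,"jaw": -0.15},{"ax": 0,"ay": 0,"az": 0,"dx": 0,"dy": 0,"dz": 0,"jaw": -0.15},{"ax": 0,"ay": 0,"az": 0,"dx": 0,"dy": 0,"dz": 0,"jaw": -0.15},{"ax": 0,"ay": 0,"az": 0,"dx": 0,"dy": 0,"dz": 0,"jaw": -0.15},{"ax": 0,"ay": 0,"az": 0,"dx": 0,"dy": 0,"dz": -20,"jaw": -0.15},{"ax": 0,"ay": 0,"az": 0,"dx": 0,"dy": 0,"dz": -40,"jaw": -0.15},{"ax": 0,"ay": 0,"az": 0,"dx": 0,"dy": 0,"dz": -50,"jaw": 0},{"ax": 0,"ay": 0,"az": 0,"dx": -20,"dy": -30,"dz": -50,"jaw": 0},{"ax": 0,"ay": 0,"az": 0,"dx": -30,"dy": -40,"dz": -40,"jaw": 0},{"ax": 0,"ay": 0,"az": 0,"dx": -30,"dy": -20,"dz": -10,"jaw": 0},{"ax": 0,"ay": 0,"az": 0,"dx": 0,"dy": 0,"dz": 0,"jaw": 0},{"ax": 0,"ay": 0,"az": 0,"dx": 0,"dy": 0,"dz": 0,"jaw": 0}]}}

```text
clock: 34.5
tcp_pos: [0.4355, 0.152, 0.2366]
ee_rot: [0.999, 0.044, 0.0, -0.0]
wrist_force: [-0.7, 0.2, 0.4]
gripper_width: 0.501
grasp_force: 0.0
```

```bash
python3 - <<'E'
from h import *
im,p=wsnap('w14');H=cv2.cvtColor(im,cv2.COLOR_BGR2HSV)
z=np.load('rack2.npz');R,t=z['R'],z['t']
def f(n,lo,hi,h,xr,yr):
    m=cv2.inRange(H,lo,hi);v=np.argwhere(m)[:,::-1];X=(plane('w',v,h,p)[:,:2]-t)@R*1e3
    k=(abs(X[:,0]-xr[0])<xr[1])&(abs(X[:,1]-yr[0])<yr[1])&(v[:,1]<240);X=X[k].astype(np.float32)
    c,wh,a=cv2.minAreaRect(X);w,e=np.linalg.eigh(np.cov(X.T));d=e[:,1]
    print(n,len(X),'c',np.round(c,1),'wh',np.round(wh,1),'ang',round(float(np.arctan(d[1]/d[0])),3),'x',X[:,0].min(),X[:,0].max())
f('blue handle',(102,120,30),(114,255,255),.019,(0,105),(-100,42))
f('driver handle',(21,150,50),(34,255,255),.020,(-30,75),(0,40))
f('chalk',(165,50,60),(180,255,255),.049,(0,70),(100,40))
f('block',(8,70,40),(19,140,175),.036,(0,70),(100,38))
for n in('scene','side'):
    cv2.imwrite(f'pics/{n}1.png',cams.snapshot(n))
a=cv2.imread('pics/scene0.png');b=cv2.imread('pics/scene1.png')
d=cv2.absdiff(a,b).max(2)>50
for nm,(x0,y0,x1,y1) in {'can':(240,80,272,158),'tin':(272,130,299,163),'jar':(301,140,327,178)}.items():print(nm,d[y0:y1,x0:x1].mean().round(3))
E
```

```text
[0.4355 0.152  0.2366] 0.0889 34.5
blue handle 1664 c [  35.5 -100.9] wh [ 20.4 112.5] ang -0.023 x -20.437292 91.75278
driver handle 1938 c [-39.5  -0.6] wh [90.4 24.1] ang -0.002 x -84.70107 5.6984043
chalk 1032 c [-4.2 97.5] wh [63.4 14.2] ang 0.218 x -35.403393 26.991064
block 2363 c [-0.4 98.1] wh [ 72.2 139.2] ang 0.033 x -69.99675 69.23652
can 0.107
tin 0.0
jar 0.0
```

```bash
python3 - <<'E'
import cv2,numpy as np
for n,w in(('scene',(240,80,272,110)),('side',(325,100,352,130))):
    for i in(0,1):
        x0,y0,x1,y1=w;m=cv2.inRange(cv2.cvtColor(cv2.imread(f'pics/{n}{i}.png'),cv2.COLOR_BGR2HSV),(16,140,60),(30,255,255))[y0:y1,x0:x1]
        print(n,i,(m>0).sum(),np.argwhere(m).mean(0).round(2))
d=cv2.absdiff(cv2.imread('pics/scene0.png'),cv2.imread('pics/scene1.png')).max(2)>50
v=np.argwhere(d[80:158,240:272]);print(v.min(0)+[80,240],v.max(0)+[80,240])
E
```

```text
scene 0 482 [16.  11.9]
scene 1 492 [16.1 11.8]
side 0 326 [14.95 11.78]
side 1 327 [15.02 11.82]
[127 240] [157 253]
```

The can's cap hasn't moved in either view. The image difference is only the gripper and block in front of it. Handing in.

```bash
python3 -c "
from bench import manip;print(manip.job_done())"
```

```text
the job is handed in; nothing more can be done
None
```

I handed the job in at about 35 s with no verdict shown: brush before the jar, screwdriver before the tin, sanding block with the chalk on top before the spray can, each within about 5 mm of centre in the last wrist image, and the containers unmoved.

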